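Park and zero the stop gauge, and stow the setting blocks

ROBOT

A 6-joint arm with a two-finger parallel gripper is mounted at the origin on the work surface. World frame = base frame: x ahead of the robot, y to its left, z up, the work surface at z = 0. Lengths are in m, angles in rad, forces in N, time in s.
With the tool pointing down it reaches from about 0.35 to 0.975 m from the base axis. Payload 4.9 kg.
Tool frame: the origin (TCP) lies midway between the tips of the shut fingers; the grasp point (between the pads) lies 19 mm behind it (ctrl.hold_point_z is the distance from the TCP to the grasp point, in m); z points along the fingers, y is the line along which they close (so a half turn about z gives the same grasp; the last joint's range is limited). The gripper opens to 85 mm and grips with 20 to 120 N. Pads are 22 mm wide; open, the fingers measure 114 mm over their backs; the gripper's body (76 mm by 85 mm) begins 54 mm behind the grasp point. The pads swing forward as they close: fully open they stand 13 mm farther back than shut.
Start: joints at [-1.426, 0.053, 1.613, -0, 1.476, -0.119], TCP at [0.163, -0.603, 0.231] pointing down, gripper open.
Joint ranges: [-3.01, 3.01], [-1.01, 2.22], [0.06, 2.58], [-1.02, 4.17], [0.09, 2.62], [-3.14, 3.14]. Speed limits (rad/s): [2.57, 2.57, 3.14, 3.14, 3.14, 3.14].

INTERFACE

Orientations are given as a rotation vector (axis times angle).
In Python, from station import status, viewer, finish_job, ctrl gives the robot as it stands.
- The arm moves only by the shell command python3 -m jog 'ROWS' [FORCE]. ROWS is JSON, a list of rows, each a list of 7 numbers: the turn, a rotation vector about the tool's x, y, z each as a share of 5 degrees, from -1 to 1, then the shift along the tool's x, y, z each as a share of 30 mm, from -1 to 1, then the opening, from -1 (shut) to 1 (fully open). A call has 1 to 5 rows; each row shifts and turns the commanded pose from where the row before left it, along the tool's axes as they then stand; what a row does not reach is not made up. A row lasts 1/8 s, in which the tool goes at most 62.5 mm and 10.7 degrees, less where a joint would pass 70% of its speed; a pose out of reach is approached as far as the arm can. A call with a number of a shift or a turn outside -1 to 1 is refused whole. A call with a gripper value outside its range is refused whole. The fingers move at their own pace and stop on an object; FORCE is the grip in N (left out, the last holds). Time passes only in rows, so rows that do not move let the fingers close. It gives the time, the measured TCP pose, the force, the opening and the grip force at its end, in the units of the state.
- status.get_obs(): the state, without advancing time (a new reading comes with each control period).
- viewer.get_image(name): name is "scene" or "top" or "wrist"; returns a dict with "img" (400x640x3 uint8, red, green, blue), "fovy" (degrees; the focal length in pixels is half the picture's height over the tangent of half this angle, whatever the lens; pixels are square), "cx", "cy" (the principal point, pixels), "distortion" ([k1, k2, p1, p2, k3] as OpenCV has them; the pictures are not rectified), "rvec" (rotation vector, rad) and "tvec" (3), from world to camera coordinates, as OpenCV has them. Camera axes: x right, y down, z forward; pixel columns grow to the right and rows downward; lengths in m; the calibration is good to about 2 mm. A picture is of the moment at which its call begins. There is no depth.
- finish_job(): hands the job in; it is judged then, once.
The state is a dict: "t": time; "q": joint angles; "dq": joint speeds; "effort": joint torques, N m; "tool_pos": TCP position; "tool_rot": TCP orientation; "contact_force": force on the tool from outside, world axes, zero at the start; "wrist_torque": the same for the moment, N m; "opening": finger opening in m; "grip_force": force on a finger pad.
Only numpy, scipy, OpenCV 4.12 (cv2) and the standard library are available. Lean on these libraries where they do the work, as an engineer would, in place of code of your own. Each camera call takes 0.05 s, during which the arm holds its last target. There are 200 camera calls.

TASK

Close down the stop gauge: with the clamp still loose, slide the carriage fully home against the end-stop plate, turn its clamp knob clockwise until it stops to lock it there, and then press the recessed zero button fully down with the stylus and hold it for about half a second. Put the stylus back upright in its wooden holder and lay every setting block that is on the bench flat in its own labelled slot on the storage board. Do not disturb the other things on the bench.

Things in the scene. Friction and masses are not known exactly. Their poses are not given: they have to be found in the camera images.
- block_plain: plain setting block: a solid bright aluminium rectangular block with nine dark holes marked in its top; 100 long (own x) x 60 wide (own y) x 40 mm high (z). Origin: centre of its underside. May be absent.
- block_vee: V-block: steel block with a V groove along the whole length of its top (side lands 7 mm wide); 80 long (own x) x 46 wide (own y) x 40 mm high (z). Origin: centre of its underside. May be absent.
- block_step: step block: aluminium block that goes down in two steps towards its +x end: 40 mm high from x = -55 to +11 mm, 29 mm high to +33, 18 mm high to +55; 110 long (own x) x 34 wide (own y) x 40 mm high (z). Origin: centre of its underside. May be absent.
- block_parallel: parallel bar: plain long narrow steel bar standing on its narrow side; 120 long (own x) x 24 wide (own y) x 40 mm high (z). Origin: centre of its underside. May be absent.
- slot_plain: storage slot of the plain setting block: a fixed black tray, 140 mm long (own x), with a 106 (x) x 66 (y) mm rectangular pocket 8 mm deep and a white label card with the block's plan beyond its +x end. Origin: centre of the tray's underside (pocket's centre), on the 10 mm thick board; pocket floor 6 mm, tray top 14 mm above it. The block lies along the slot's x, either way round.
- slot_vee: storage slot of the V-block: a fixed black tray, 140 mm long (own x), with a 86 (x) x 52 (y) mm rectangular pocket 8 mm deep and a white label card with the block's plan beyond its +x end. Origin: centre of the tray's underside (pocket's centre), on the 10 mm thick board; pocket floor 6 mm, tray top 14 mm above it. The block lies along the slot's x, either way round.
- slot_step: storage slot of the step block: a fixed black tray, 140 mm long (own x), with a 116 (x) x 40 (y) mm rectangular pocket 8 mm deep and a white label card with the block's plan beyond its +x end. Origin: centre of the tray's underside (pocket's centre), on the 10 mm thick board; pocket floor 6 mm, tray top 14 mm above it. The block lies along the slot's x, either way round.
- slot_parallel: storage slot of the parallel bar: a fixed black tray, 140 mm long (own x), with a 126 (x) x 30 (y) mm rectangular pocket 8 mm deep and a white label card with the block's plan beyond its +x end. Origin: centre of the tray's underside (pocket's centre), on the 10 mm thick board; pocket floor 6 mm, tray top 14 mm above it. The block lies along the slot's x, either way round.
- rail: fixed stop rail: aluminium bar 300 mm long along its own y, 50 wide, 36 mm high; dark steel end-stop plate (58 mm high) at its -y end, which is home. Origin: centre of its underside.
- carriage (a joint): travel in m of the dark steel carriage (70 x 70 mm) that slides along the rail: 0 = home, against the end-stop plate; grows as it moves away along the rail's +y, up to 0.19. About 2 N moves it.
- clamp (a joint): angle in rad of the clamp knob on top of the carriage: 0 = loose; grows clockwise seen from above; locked at its stop at 1.4.
- clamp_grip (a point): grip point of the black clamp knob, on its axis 37 mm above the carriage's top (96 mm above the bench); the knob has an upright bar grip 47 mm long along this point's x (level; the point turns with the knob), 14 mm thick along y, reaching 7 mm above and 25 mm below this point, on a round disc of 25 mm radius.
- zero_mouth (a point): centre of the mouth of the zero button's recess, level with the top of the fixed grey readout box (80 (x) x 100 (y) x 46 mm high, with a display; the point lies 26 mm from its centre towards its -y end): a 16 x 16 mm square well framed in white; the round black button (14 mm across) lies 8.5 mm below this point. Too narrow for a finger.
- zero (a joint): how far the spring zero button is pressed, in m: 0 = up, 0.005 = fully down (about 5 N).
- stylus: stylus: black square handle 20 x 20 mm, 62 mm tall, with a steel shank 8 mm across and 50 mm long below it. Origin: the tip of the shank; z runs up the stylus. It starts upright in its holder.
- stylus_grip (a point): point on the stylus's axis 85 mm above its tip, mid-handle (the handle runs from 50 to 112 mm above the tip; its faces look along this point's x and y).
- holder: the stylus's storage slot: fixed wooden block 50 x 50 x 60 mm high with a 14 x 14 mm square hole right through it from above. Stowed, the shank is in the hole, the handle rests on the block's top and the stylus's tip is 10 mm above the bench. Origin: centre of its underside.
- socket: bystander: steel socket, 28 mm across, 36 mm tall, standing. Origin: on its underside, at its middle.
- driver: bystander: screwdriver with black handle, 190 mm long, lying. Origin: at its middle, on the bench; length along its x.
- spanner: bystander: steel spanner, 180 mm long, lying. Origin: at its middle, on the bench; length along its x.
- pan: bystander: shallow aluminium pan, 120 mm across, 35 mm high. Origin: on its underside, at its middle.
- jar: bystander: clear jar, 70 mm across, 95 mm tall. Origin: on its underside, at its middle.
- can: bystander: grey can, 60 mm across, 150 mm tall. Origin: on its underside, at its middle.
- tape: bystander: grey tape measure, 70 x 40 x 65 mm high. Origin: on its underside, at its middle.
Not all that is in view belongs to the job. What is shaped like the stylus but blue is not meant.

How it is judged:
On the way, in this order (a step that is already met when the one before it is completed fails the run):
1. the carriage is home (within 6 mm of the end stop) with the clamp still loose (under 0.6 rad) (value of joint carriage below 0.006 m and value of joint clamp below 0.6 rad), for 0.1 s.
2. the clamp knob is turned clockwise to locked (over 1.15 rad) with the carriage home (value of joint carriage below 0.006 m and value of joint clamp above 1.15 rad), for 0.2 s.
3. the zero button is pressed down (over 3.5 mm) by the stylus, with the carriage home and locked (all of step 2 and value of joint zero above 0.0035 m and contact force between stylus and zero above 0.5 N), for 0.2 s.
At the end, for the whole second after the job is handed in: Carriage within 6 mm of home, clamp over 1.15 rad, button up, stylus upright in its holder (within 10 mm and 0.12 rad, fully down), every block present at rest flat on the floor of its own slot (centre within 10 mm, length along the slot within 0.15 rad, either way round) (all of step 2 and value of joint zero below 0.0015 m and horizontal distance between stylus and holder below 0.01 m and z of stylus in the frame of holder below 0.014 m and angle between stylus's own z axis and vertical below 0.12 rad and linear speed of each of stylus, block_plain, block_vee, block_step, block_parallel below 0.02 m/s and horizontal distance between block_plain and slot_plain below 0.01 m and z of block_plain in the frame of slot_plain below 0.0085 m and angle between the x axis of block_plain and the x axis of slot_plain, either way round below 0.15 rad and angle between each of block_plain, block_vee, block_step, block_parallel's own z axis and vertical below 0.06 rad and horizontal distance between block_vee and slot_vee below 0.01 m and z of block_vee in the frame of slot_vee below 0.0085 m and angle between the x axis of block_vee and the x axis of slot_vee, either way round below 0.15 rad and horizontal distance between block_step and slot_step below 0.01 m and z of block_step in the frame of slot_step below 0.0085 m and angle between the x axis of block_step and the x axis of slot_step, either way round below 0.15 rad and horizontal distance between block_parallel and slot_parallel below 0.01 m and z of block_parallel in the frame of slot_parallel below 0.0085 m and angle between the x axis of block_parallel and the x axis of slot_parallel, either way round below 0.15 rad); the robot touches nothing.
It fails at once if another thing on the bench is moved by more than 40 mm (distance of any of socket, driver, spanner, pan, jar, can, tape from where it was at the start of the episode above 0.04 m).
Of block_plain, block_vee, block_step, block_parallel only 3 to 4 are there at a start; the rules pass over those that are not, and their reading is None.
At some moment in a run one of block_plain, block_vee, block_step may be knocked a few centimetres aside while the robot is not near it.
It also fails if it takes over 208 s, if anything falls off the work surface, if the arm or the gripper's body presses on something with over 40 N, if the wrist force passes 120 N, or if a joint passes its speed limit or range.

## Working session

There is one attempt and no reset: what is moved stays moved. The work goes in short steps, Python scripts to look and compute and a shell command to move; the robot and the scene stay as the last step left them, time stands still between calls to the robot, and variables do not carry over. Pictures are saved under pics/ and viewed, at most 14 in all, crops included, and the job is handed in when it is done.

```bash
ls; mkdir -p pics; cat > h.py <<'E'
import numpy as np,cv2
from station import status,viewer,ctrl
def snap(name,fn=None):
    d=viewer.get_image(name)
    if fn: cv2.imwrite('pics/'+fn+'.png',d['img'][:,:,::-1]); np.save('pics/'+fn+'.npy',d,allow_pickle=True)
    return d
def load(fn): return np.load('pics/'+fn+'.npy',allow_pickle=True).item()
def K(d):
    f=200/np.tan(np.radians(d['fovy'])/2); return np.array([[f,0,d['cx']],[0,f,d['cy']],[0,0,1.]])
def pix2(d,uv,z):
    uv=np.array(uv,float).reshape(-1,1,2)
    n=cv2.undistortPoints(uv,K(d),np.array(d['distortion'],float))[:,0]
    R=cv2.Rodrigues(np.array(d['rvec'],float))[0];t=np.array(d['tvec'],float)
    c=-R.T@t; r=np.c_[n,np.ones(len(n))]@R
    z=np.broadcast_to(z,len(n))
    return c+r*((z-c[2])/r[:,2])[:,None]
def proj(d,P):
    return cv2.projectPoints(np.array(P,float).reshape(-1,1,3),np.array(d['rvec'],float),np.array(d['tvec'],float),K(d),np.array(d['distortion'],float))[0][:,0]
E
python3 - <<'E'
from h import *
for n in('scene','top'):
    d=snap(n,n+'0'); R=cv2.Rodrigues(np.array(d['rvec'],float))[0]; print(n,d['fovy'],-R.T@d['tvec'],R[2])
print(status.get_obs(),ctrl.hold_point_z)
E
```

```text
pics
scene 46.84755126379295 [ 1.72295619 -0.3493283   0.92836615] [-0.78918181  0.21384977 -0.57572593]
top 43.93567479484652 [ 0.21737193 -0.03115652  1.74509087] [ 0.2068622  -0.00738327 -0.97834223]
{'t': 0.1, 'q': array([-1.42596794e+00,  5.32859397e-02,  1.61419017e+00, -1.92647150e-05,
        1.47601587e+00, -1.18977511e-01]), 'dq': array([ 0.00015171, -0.00208286, -0.00319255, -0.00050797,  0.00012   ,
       -0.00021994]), 'effort': array([ 4.05279234e-04, -3.94906211e+01, -3.71361279e+01, -9.72126418e-05,
        3.89600420e-03, -2.27763587e-05]), 'tool_pos': array([ 0.16289696, -0.60279465,  0.23016901]), 'tool_rot': array([-3.11242013e+00, -4.12937889e-01,  6.86396612e-05]), 'contact_force': array([ 0.01802711,  0.32983392, -1.11169878]), 'wrist_torque': array([-0.02796714, -0.02426784,  0.00369537]), 'grip_force': 0.0, 'opening': 0.08525487509708679} 0.0187
```

View pics/top0.png

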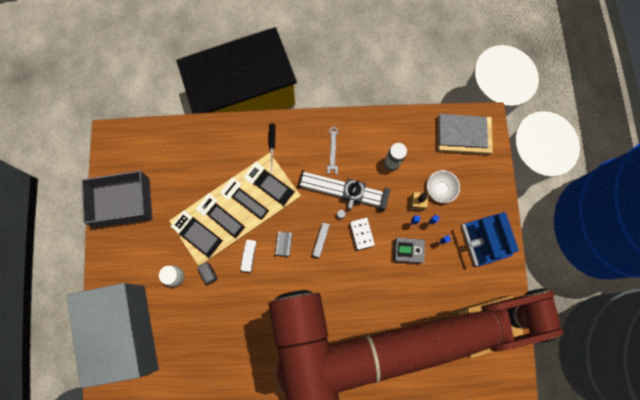

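View pics/scene0.png

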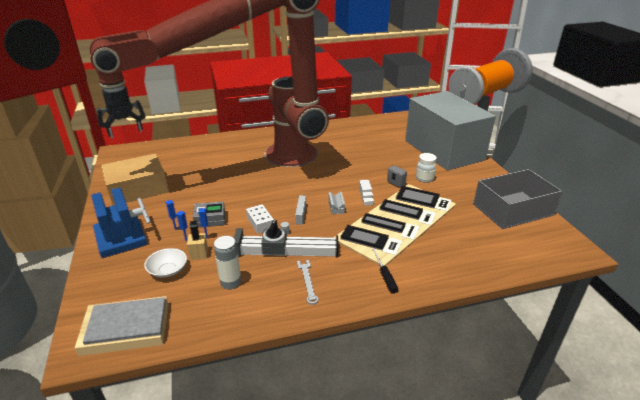

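```bash
cat >> h.py <<'E'
from scipy.spatial.transform import Rotation as Ro
def plan(x,y,z,yaw=None,o=None):
    """steps to TCP pose: turn first (about tool z), then shift in turned tool axes. yaw=dir of tool x, rad"""
    o=o or status.get_obs(); R=Ro.from_rotvec(o['tool_rot']).as_matrix()
    cy=np.arctan2(R[1,0],R[0,0]); 
    if yaw is None: yaw=cy
    d=(yaw-cy+np.pi/2)%np.pi-np.pi/2; yaw=cy+d
    T=np.array([[np.cos(yaw),np.sin(yaw),0],[np.sin(yaw),-np.cos(yaw),0],[0,0,-1]])
    s=T.T@(np.array([x,y,z])-o['tool_pos'])/.03
    print('t %.1f yaw %.3f q6 %.2f tilt %.3f turn units %.2f (alt half-turn %.2f) shift units'%(o['t'],cy,o['q'][5],np.arccos(-R[2,2]),-d/np.radians(5),(-d+np.sign(d)*np.pi)/np.radians(5)),s.round(2),'pos',o['tool_pos'].round(4),'F',o['contact_force'].round(1),'op %.4f'%o['opening'])
E
python3 - <<'E'
from h import *
d=snap('wrist','w0'); o=status.get_obs()
R=Ro.from_rotvec(o['tool_rot']).as_matrix();Rc=cv2.Rodrigues(np.array(d['rvec'],float))[0]
c=-Rc.T@d['tvec']; print('cam in tool',R.T@(c-o['tool_pos']),'axes',(R.T@Rc.T).round(2),d['fovy'])
t=load('top0')
pts=dict(plain=(362,234),par=(320,240),vee=(284,244),step=(248,256),s1=(198,236),s2=(224,216),s3=(247,200),s4=(270,186),knob=(353,187),railL=(300,182),railR=(388,200),sty=(420,200),box=(408,250),bl=(170,275),tape=(207,272),can=(397,157),pan=(443,187))
for k,v in zip(pts,pix2(t,list(pts.values()),.03)): print(k,v.round(3)[:2])
plan(.5,-.1,.4,0)
im=t['img'][:,:,::-1]
cv2.imwrite('pics/c1.png',cv2.resize(im[115:290,155:470],None,fx=2.5,fy=2.5,interpolation=cv2.INTER_CUBIC))
E
```

```text
cam in tool [ 0.08448543 -0.00095854 -0.14321613] axes [[ 0.   -0.95 -0.33]
 [ 1.   -0.    0.  ]
 [-0.   -0.33  0.95]] 67.29839796531276
plain [ 0.46 -0.21]
par [ 0.446 -0.062]
vee [0.438 0.063]
step [0.401 0.19 ]
s1 [0.479 0.365]
s2 [0.546 0.272]
s3 [0.6  0.19]
s4 [0.648 0.106]
knob [ 0.63  -0.189]
railL [ 0.657 -0.001]
railR [ 0.577 -0.311]
sty [ 0.572 -0.425]
box [ 0.396 -0.367]
bl [0.345 0.465]
tape [0.351 0.334]
can [ 0.735 -0.356]
pan [ 0.616 -0.513]
t 0.1 yaw 0.264 q6 -0.12 tilt 0.002 turn units 3.02 (alt half-turn -32.98) shift units [ 11.24 -16.76  -5.66] pos [ 0.1629 -0.6029  0.2303] F [ 0.6 -0.4 -0.6] op 0.0855
```

View pics/c1.png

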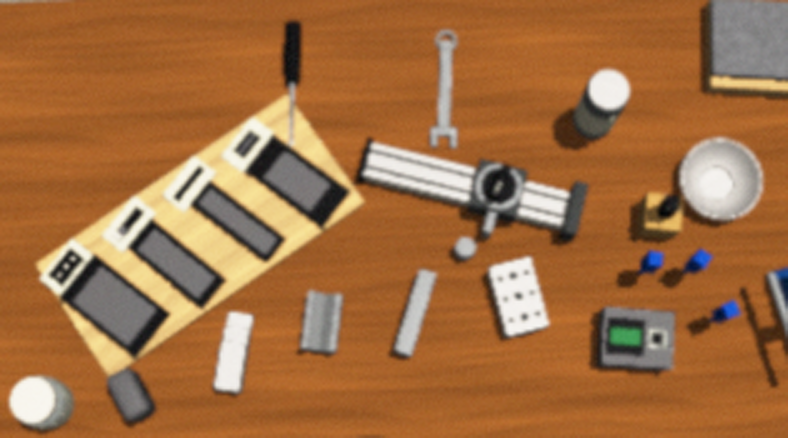

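```bash
python3 -m jog '[[0,0,1,1,-1,-0.5,1],[0,0,1,1,-1,-0.5,1],[0,0,1,1,-1,-0.5,1],[0,0,0,1,-1,0,1],[0,0,0,1,-1,0,1]]'; python3 -m jog '[[0,0,0,1,-1,0,1],[0,0,0,1,-1,0,1],[0,0,0,1,-1,0,1],[0,0,0,1,-1,0,1],[0,0,0,1,-1,0,1]]';  python3 -m jog '[[0,0,0,1,0,0,1],[0,0,0,1,0,0,1],[0,0,0,0,0,0,1]]'; python3 - <<'E'
from h import *
plan(.56,-.3,.28,0)
E
```

```text
t: 0.78
tool_pos: [0.2962, -0.438, 0.2764]
tool_rot: [3.141, 0.003, 0.0]
contact_force: [0.1, -1.3, -0.4]
opening: 0.0856
grip_force: 0.0
t: 1.4
tool_pos: [0.4459, -0.2876, 0.276]
tool_rot: [-3.141, -0.003, 0.0]
contact_force: [0.6, -1.2, 0.5]
opening: 0.0854
grip_force: 0.0
t: 1.78
tool_pos: [0.5061, -0.2881, 0.2755]
tool_rot: [-3.141, -0.006, 0.002]
contact_force: [0.2, 0.1, 0.0]
opening: 0.0854
grip_force: 0.0
t 1.8 yaw 0.004 q6 0.92 tilt 0.001 turn units 0.04 (alt half-turn -35.96) shift units [ 1.8   0.4  -0.15] pos [ 0.5061 -0.2881  0.2755] F [0.2 0.1 0. ] op 0.0854
```

```bash
python3 -m jog '[[0,0,0,1,0,0,1],[0,0,0,0.8,0.4,0,1],[0,0,0,0,0,0,1],[0,0,0,0,0,0,1]]' >/dev/null; python3 -c "
from h import *
snap('wrist','w1')"
python3 -m jog '[[0,0,0,0,-1,0,1],[0,0,0,0,-1,0,1],[0,0,0,0,-1,0,1],[0,0,0,0,-1,0,1],[0,0,0,0,-1,0,1]]'>/dev/null
python3 -m jog '[[0,0,0,0,-1,0,1],[0,0,0,0,-1,0,1],[0,0,0,0,-1,0,1],[0,0,0,0,-1,0,1],[0,0,0,0,-1,0,1]]'>/dev/null
python3 -m jog '[[0,0,0,0,-1,0,1],[0,0,0,0,-1,0,1],[0,0,0,0,-1,0,1],[0,0,0,0,-1,0,1],[0,0,0,0,0,0,1]]'
python3 -m jog '[[0,0,0,0,0,0,1]]'>/dev/null
python3 -c "
from h import *
snap('wrist','w2')"
```

```text
t: 4.2
tool_pos: [0.5575, 0.1206, 0.2765]
tool_rot: [-3.142, -0.007, -0.0]
contact_force: [-0.1, -0.5, -0.2]
opening: 0.0856
grip_force: 0.0
```

View pics/w1.png

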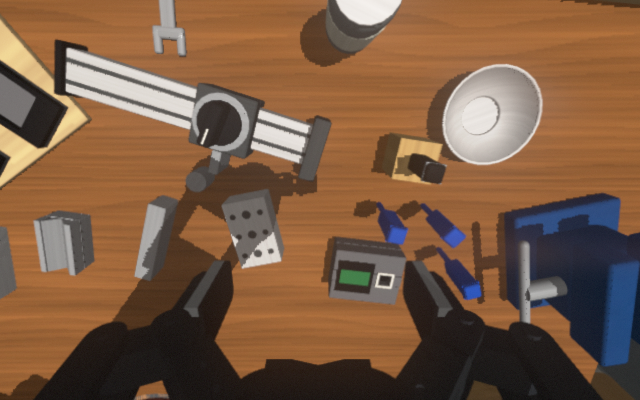

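View pics/w2.png

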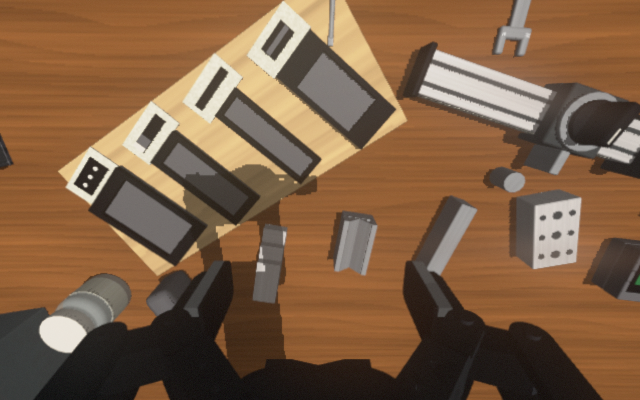

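```bash
python3 - <<'E'
from h import *
for n,(x0,x1,y0,y1) in dict(w1=(50,450,30,310),w2=(60,460,0,310)).items():
    im=load(n)['img'][y0:y1,x0:x1,::-1]
    im=cv2.resize(im,None,fx=1.9,fy=1.9,interpolation=cv2.INTER_CUBIC); cv2.imwrite(f'pics/{n}c.png',im)
E
```

```text
(no output)
```

View pics/w1c.png

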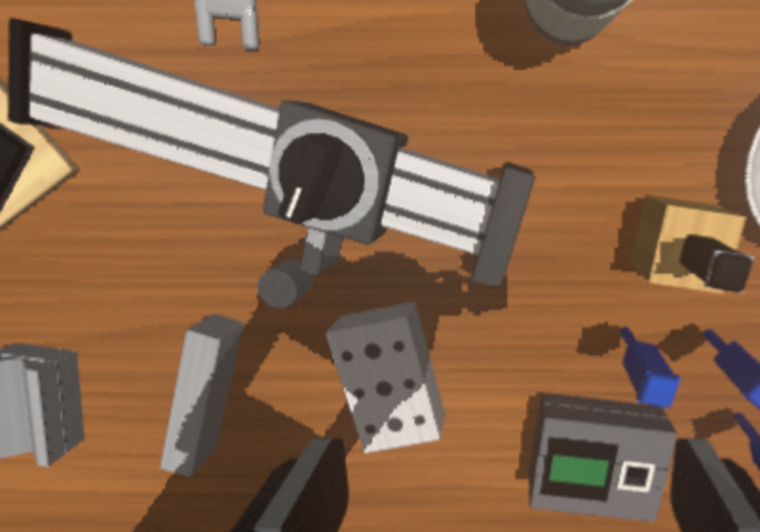

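View pics/w2c.png

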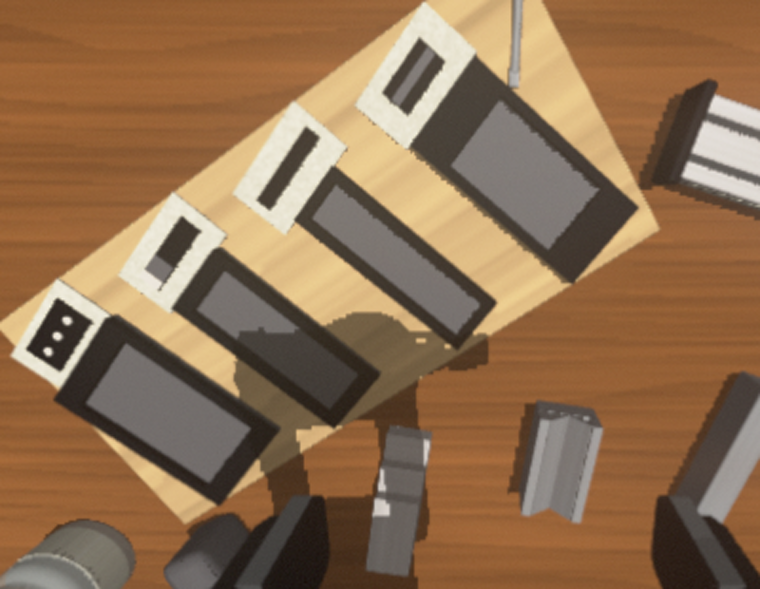

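```bash
cat >> h.py <<'E'
from scipy.optimize import minimize
DIM=dict(plain=(.1,.06),vee=(.08,.046),step=(.11,.034),parallel=(.12,.024))
def hullpts(name,x,y,yaw,L,W,z0,z1):
    if name=='step':
        P=[(-.055,0),(-.055,.04),(.011,.04),(.033,.029),(.055,.018),(.055,0)]
    else: P=[(-L/2,z0),(-L/2,z1),(L/2,z0),(L/2,z1)]
    c,s=np.cos(yaw),np.sin(yaw)
    return np.array([(x+c*a-s*b,y+s*a+c*b,z) for a,z in P for b in(-W/2,W/2)])
def mask(d,lo=0,hi=255,sat=75):
    h=cv2.cvtColor(d['img'],cv2.COLOR_RGB2HSV); return ((h[...,1]<sat)&(h[...,2]>=lo)&(h[...,2]<=hi)).astype(np.uint8)
def fit(d,name,p0,L,W,z0=0,z1=.04,lo=0,hi=255,sat=75,fitW=False,yaws=None,m=None):
    """silhouette fit of box/step block near p0=(x,y) ; returns x,y,yaw[,W],iou"""
    if m is None:
        m=mask(d,lo,hi,sat); m=cv2.morphologyEx(m,cv2.MORPH_CLOSE,np.ones((5,5)))
        n,lab,st,cen=cv2.connectedComponentsWithStats(cv2.morphologyEx(m,cv2.MORPH_OPEN,np.ones((3,3))))
        u=proj(d,[(p0[0],p0[1],z1)])[0]
        k=min(range(1,n),key=lambda i:np.hypot(*(cen[i]-u)) if st[i][4]>150 else 1e9)
        m=(lab==k).astype(np.uint8)
        hl=cv2.convexHull(np.argwhere(m)[:,::-1].astype(np.int32)); m=np.zeros_like(m); cv2.fillConvexPoly(m,hl,1)
    def cost(p):
        q=proj(d,hullpts(name,p[0],p[1],p[2],L,p[3] if fitW else W,z0,z1))
        r=np.zeros_like(m); cv2.fillConvexPoly(r,np.round(cv2.convexHull(q.astype(np.float32))*16).astype(np.int32),1,shift=4)
        return 1-(r&m).sum()/max(1,(r|m).sum())
    best=None
    for y0 in (yaws if yaws is not None else np.arange(0,2*np.pi if name=='step' else np.pi,.4)):
        s=np.array([p0[0],p0[1],y0]+([W] if fitW else [])); sim=np.vstack([s]+[s+e for e in np.diag([.012,.012,.25]+([.01] if fitW else []))])
        r=minimize(cost,s,method='Nelder-Mead',options=dict(initial_simplex=sim,xatol=1e-4,fatol=1e-5,maxiter=250))
        if best is None or r.fun<best.fun: best=r
    x=best.x; 
    return x.round(4),round(1-best.fun,3),int(m.sum())
E
cat > m.py <<'E'
from h import *
w1,w2=load('w1'),load('w2')
g=dict(plain=(.46,-.21),parallel=(.446,-.062),vee=(.438,.063),step=(.401,.19))
for k,v in g.items():
    for n,w in(('w1',w1),('w2',w2)):
        try: print(k,n,fit(w,k,v,*DIM[k]))
        except Exception as e: print(k,n,e)
s=dict(plain=(.479,.365),step=(.546,.272),parallel=(.6,.19),vee=(.648,.106))
for k,v in s.items(): print('slot',k,fit(w2,'slot',v,.14,DIM[k][1]+.02,.01,.024,hi=150,fitW=True,yaws=[.7,.95,1.2]))
def c1(*p): return [(a/1.9+50,b/1.9+30) for a,b in p]
print('carr',pix2(w1,c1((285,100),(406,135),(374,243),(264,213)),.059).round(4))
print('plate',pix2(w1,c1((505,163),(533,172),(500,287),(472,282)),.058).round(4))
print('rail',pix2(w1,c1((32,36),(492,180),(30,118),(475,250)),.036).round(4))
print('knob disc c',pix2(w1,c1((322,177)),.075), 'tick',pix2(w1,c1((299,188),(289,216)),.1))
print('zero',pix2(w1,c1((636,476)),.046),'box',pix2(w1,c1((540,420),(674,436),(655,520),(530,503)),.046).round(4))
print('holder',pix2(w1,c1((668,203),(748,216),(738,292),(650,284)),.06).round(4),'sty',pix2(w1,c1((731,270)),.122))
print('blue',pix2(w1,[(392,240),(455,240),(470,290)],.12).round(3))
E
python3 m.py
```

```text
plain w1 (array([ 0.4628, -0.2086,  3.3379]), np.float64(0.971), 3582)
plain w2 (array([ 0.4613, -0.2104,  3.3528]), np.float64(0.963), 4556)
parallel w1 (array([ 0.4466, -0.0632, -0.3602]), np.float64(0.952), 2278)
parallel w2 (array([ 0.4409, -0.0651, -0.3479]), np.float64(0.613), 4386)
vee w1 (array([ 0.44  ,  0.0675, -0.1567]), np.float64(0.969), 3250)
vee w2 (array([0.4392, 0.0659, 3.0006]), np.float64(0.963), 2160)
step w1 (array([0.4047, 0.1931, 6.1027]), np.float64(0.982), 816)
step w2 (array([ 0.4044,  0.1917, -0.1802]), np.float64(0.979), 1933)
slot plain (array([0.4865, 0.37  , 0.8831, 0.0765]), np.float64(0.857), 6682)
slot step (array([0.5383, 0.2747, 0.8808, 0.0497]), np.float64(0.85), 3714)
slot parallel (array([0.5912, 0.183 , 0.8716, 0.04  ]), np.float64(0.945), 3508)
slot vee (array([0.6479, 0.0959, 0.8895, 0.065 ]), np.float64(0.968), 6460)
carr [[ 0.6568 -0.1688  0.059 ]
 [ 0.6377 -0.2384  0.059 ]
 [ 0.5726 -0.2143  0.059 ]
 [ 0.5913 -0.1473  0.059 ]]
plate [[ 0.6217 -0.2976  0.058 ]
 [ 0.6165 -0.3147  0.058 ]
 [ 0.5436 -0.2943  0.058 ]
 [ 0.5469 -0.276   0.058 ]]
rail [[ 0.6919 -0.0151  0.036 ]
 [ 0.6098 -0.289   0.036 ]
 [ 0.646  -0.001   0.036 ]
 [ 0.5635 -0.2771  0.036 ]]
knob disc c [[ 0.6145271  -0.19075172  0.075     ]] tick [[ 0.61069617 -0.1855271   0.1       ]
 [ 0.59553803 -0.17818973  0.1       ]]
zero [[ 0.39167593 -0.39704395  0.046     ]] box [[ 0.4393 -0.3231  0.046 ]
 [ 0.4262 -0.4226  0.046 ]
 [ 0.3517 -0.4148  0.046 ]
 [ 0.3672 -0.3168  0.046 ]]
holder [[ 0.5981 -0.3985  0.06  ]
 [ 0.59   -0.449   0.06  ]
 [ 0.5409 -0.4494  0.06  ]
 [ 0.5463 -0.3917  0.06  ]] sty [[ 0.57059487 -0.41820815  0.122     ]]
blue [[ 0.493 -0.382  0.12 ]
 [ 0.494 -0.451  0.12 ]
 [ 0.429 -0.478  0.12 ]]
```

```bash
python3 -c "
from h import *
plan(.6146,-.1915,.18,-.5)"
```

```text
t 4.4 yaw 0.001 q6 1.65 tilt 0.000 turn units 5.74 (alt half-turn -30.26) shift units [6.61 8.17 3.21] pos [0.5581 0.1185 0.2764] F [ 0.3 -0.3  0.2] op 0.0853
```

```bash
python3 -m jog '[[0,0,1,0,0,0,1],[0,0,1,0,0,0,1],[0,0,1,0,0,0,1],[0,0,1,0,0,0,1],[0,0,1,0,0,0,1]]'>/dev/null
python3 -m jog '[[0,0,0.74,0,0,0,1],[0,0,0,1,1,0,1],[0,0,0,1,1,0,1],[0,0,0,1,1,0,1],[0,0,0,1,1,0,1]]'>/dev/null
python3 -m jog '[[0,0,0,1,1,0,1],[0,0,0,1,1,1,1],[0,0,0,0.6,1,1,1],[0,0,0,0,1,1,1],[0,0,0,0,0.17,0.2,1]]'
python3 -m jog '[[0,0,0,0,0,0,1],[0,0,0,0,0,0,1]]'>/dev/null
python3 - <<'E'
from h import *
d=snap('wrist','w3'); plan(.6146,-.1915,.078,-.5)
u=proj(d,[(.6146,-.1915,.1)])[0]; print(u)
x0,y0=np.maximum(u-[110,90],0).astype(int)
cv2.imwrite('pics/w3c.png',cv2.resize(d['img'][y0:y0+180,x0:x0+220,::-1],None,fx=2.5,fy=2.5)); print(x0,y0)
E
```

```text
t: 6.25
tool_pos: [0.6123, -0.1924, 0.1771]
tool_rot: [-3.042, 0.781, 0.008]
contact_force: [-0.5, 0.1, 0.0]
opening: 0.0854
grip_force: 0.0
t 6.5 yaw -0.498 q6 1.65 tilt 0.003 turn units 0.02 (alt half-turn -35.98) shift units [-0.02  0.07  3.48] pos [ 0.6161 -0.1901  0.1824] F [-0.3  0.2 -0.3] op 0.0853
[320.79964933 209.03111034]
210 119
```

View pics/w3c.png

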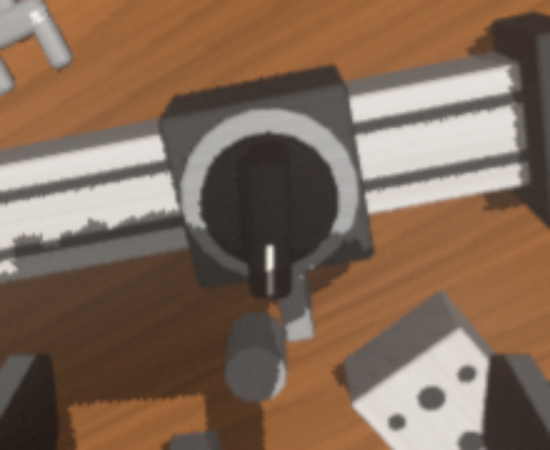

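```bash
python3 -m jog '[[0,0,0,0,0,1,1],[0,0,0,0,0,1,1],[0,0,0,0,0,1,1],[0,0,0,0,0,0.45,1],[0,0,0,0,0,0,1]]'
python3 -m jog '[[0,0,0,0,0,0,-1],[0,0,0,0,0,0,-1],[0,0,0,0,0,0,-1],[0,0,0,0,0,0,-1],[0,0,0,0,0,0,-1]]' 40
python3 -m jog '[[0,0,0,0,0,0,-1],[0,0,0,0,0,0,-1],[0,0,0,0,0,0,-1]]'
python3 - <<'E'
from h import *
plan(.6146-.0184,-.1915-.0613,.078)
E
```

```text
t: 7.18
tool_pos: [0.6149, -0.19, 0.0766]
tool_rot: [-3.044, 0.774, 0.001]
contact_force: [0.1, -0.0, 0.1]
opening: 0.0855
grip_force: 0.0
t: 7.8
tool_pos: [0.6153, -0.1906, 0.0775]
tool_rot: [3.044, -0.775, 0.001]
contact_force: [0.3, 1.2, 2.0]
opening: 0.0131
grip_force: 43.5
t: 8.18
tool_pos: [0.6153, -0.1906, 0.0774]
tool_rot: [-3.044, 0.775, -0.001]
contact_force: [-0.7, 0.4, 5.1]
opening: 0.0135
grip_force: 43.8
t 8.2 yaw -0.499 q6 1.65 tilt 0.001 turn units -0.00 (alt half-turn 0.00) shift units [ 0.43  2.12 -0.02] pos [ 0.6153 -0.1906  0.0774] F [-0.7  0.4  5.1] op 0.0135
```

```bash
python3 -m jog '[[0,0,0,0.1,0.5,0,-1],[0,0,0,0.1,0.5,0,-1],[0,0,0,0.1,0.5,0,-1],[0,0,0,0.1,0.4,0,-1],[0,0,0,0,0,0,-1]]'
python3 -m jog '[[0,0,0,0.02,0.1,0,-1],[0,0,0,0.02,0.1,0,-1],[0,0,0,0,0,0,-1]]'
python3 -m jog '[[0,0,0,0.01,0.07,0,-1],[0,0,0,0,0,0,-1]]'
```

```text
t: 8.8
tool_pos: [0.5976, -0.2477, 0.0774]
tool_rot: [3.043, -0.776, -0.001]
contact_force: [-2.8, -2.4, 6.2]
opening: 0.0134
grip_force: 44.1
t: 9.18
tool_pos: [0.5962, -0.2522, 0.0774]
tool_rot: [-3.044, 0.776, 0.001]
contact_force: [-2.3, 0.8, 6.8]
opening: 0.0135
grip_force: 44.1
t: 9.43
tool_pos: [0.5958, -0.2536, 0.0774]
tool_rot: [-3.043, 0.775, 0.0]
contact_force: [-0.6, 4.0, 6.5]
opening: 0.0129
grip_force: 44.1
```

```bash
python3 -m jog '[[0,0,0,0.01,0.07,0,-1],[0,0,0,0,0,0,-1]]';python3 -m jog '[[0,0,0,0.01,0.07,0,-1],[0,0,0,0,0,0,-1]]'
```

```text
t: 9.68
tool_pos: [0.5958, -0.2538, 0.0774]
tool_rot: [-3.04, 0.774, -0.0]
contact_force: [0.4, 8.6, 7.4]
opening: 0.0133
grip_force: 44.2
t: 9.93
tool_pos: [0.5957, -0.2539, 0.0774]
tool_rot: [-3.036, 0.773, -0.001]
contact_force: [4.5, 14.3, 7.2]
opening: 0.0132
grip_force: 44.3
```

```bash
python3 -m jog '[[0,0,0.8,0,0,0,-1],[0,0,0.8,0,0,0,-1],[0,0,0.8,0,0,0,-1],[0,0,0.8,0,0,0,-1],[0,0,0.8,0,0,0,-1]]';python3 -m jog '[[0,0,0.8,0,0,0,-1],[0,0,0.8,0,0,0,-1],[0,0,0.8,0,0,0,-1],[0,0,0.8,0,0,0,-1],[0,0,0.8,0,0,0,-1]]'; python3 -m jog '[[0,0,0.8,0,0,0,-1],[0,0,0.8,0,0,0,-1],[0,0,0.8,0,0,0,-1],[0,0,0.8,0,0,0,-1],[0,0,0.8,0,0,0,-1]]'
python3 - <<'E'
from h import *
plan(.5957,-.2539,.0774,-1.9); print(status.get_obs()['wrist_torque'])
E
```

```text
t: 10.55
tool_pos: [0.5954, -0.2542, 0.0774]
tool_rot: [-2.856, 1.292, 0.002]
contact_force: [2.7, 12.6, 7.6]
opening: 0.0136
grip_force: 44.3
t: 11.18
tool_pos: [0.595, -0.2545, 0.0774]
tool_rot: [-2.589, 1.769, 0.005]
contact_force: [0.9, 11.5, 8.9]
opening: 0.0134
grip_force: 44.4
t: 11.8
tool_pos: [0.5946, -0.2546, 0.0774]
tool_rot: [-2.244, 2.192, 0.008]
contact_force: [-1.4, 11.1, 9.7]
opening: 0.013
grip_force: 44.6
t 11.8 yaw -1.548 q6 2.59 tilt 0.007 turn units 4.04 (alt half-turn -31.96) shift units [-0.03 -0.03 -0.  ] pos [ 0.5946 -0.2546  0.0774] F [-1.4 11.1  9.7] op 0.0130
[1.89990968 0.21630329 0.08902512]
```

```bash
python3 -m jog '[[0,0,0.8,0,0,0,-1],[0,0,0.8,0,0,0,-1],[0,0,0.8,0,0,0,-1],[0,0,0.8,0,0,0,-1],[0,0,0.6,0,0,0,-1]]' 60;python3 -m jog '[[0,0,0.5,0,0,0,-1],[0,0,0,0,0,0,-1],[0,0,0,0,0,0,-1]]'
python3 - <<'E'
from h import *
plan(.5957,-.2539,.0774,-1.9); print(status.get_obs()['wrist_torque'])
E
```

```text
t: 12.42
tool_pos: [0.5941, -0.2557, 0.0776]
tool_rot: [-1.862, 2.53, 0.005]
contact_force: [-3.4, 9.3, 10.9]
opening: 0.0129
grip_force: 121.7
t: 12.8
tool_pos: [0.5941, -0.2556, 0.0777]
tool_rot: [1.811, -2.567, -0.006]
contact_force: [-3.1, 8.8, 10.8]
opening: 0.013
grip_force: 137.6
t 12.8 yaw -1.913 q6 2.96 tilt 0.004 turn units -0.15 (alt half-turn 35.85) shift units [-0.07 -0.03  0.01] pos [ 0.5941 -0.2556  0.0777] F [-3.1  8.8 10.8] op 0.0130
[1.38254139 0.52531522 2.40905784]
```

```bash
python3 -m jog '[[0,0,-0.4,0,0,0,1],[0,0,0,0,0,0,1],[0,0,0,0,0,0,1],[0,0,0,0,0,0,1],[0,0,0,0,0,-0.2,1]]' 40
python3 -m jog '[[0,0,0,0,0,-1,1],[0,0,0,0,0,-1,1],[0,0,-1,0,0,-1,1],[0,0,-1,0,0,-1,1],[0,0,-1,0,0,-1,1]]' | head -2
for i in 1 ; do python3 -m jog '[[0,0,-1,0,0,0,1],[0,0,-1,0,0,0,1],[0,0,-1,0,0,0,1],[0,0,-1,0,0,0,1],[0,0,-1,0,0,0,1]]'>/dev/null; done
python3 -m jog '[[0,0,-1,0,0,0,1],[0,0,-1,0,0,0,1],[0,0,-1,0,0,0,1],[0,0,-1,0,0,0,1],[0,0,-1,0,0,0,1]]'>/dev/null
python3 -m jog '[[0,0,-1,0,0,0,1],[0,0,-1,0,0,0,1],[0,0,-1,0,0,0,1],[0,0,-1,0,0,0,1],[0,0,-1,0,0,0,1]]'>/dev/null
python3 -m jog '[[0,0,-1,0,0,0,1],[0,0,-1,0,0,0,1],[0,0,0,0,0,0,1]]'|head -2
python3 - <<'E'
from h import *
plan(.5706,-.418,.23,-.12)
E
```

```text
t: 13.42
tool_pos: [0.5936, -0.2581, 0.0823]
tool_rot: [1.844, -2.543, -0.002]
contact_force: [0.4, 0.4, -0.3]
opening: 0.0857
grip_force: 0.0
t: 14.05
tool_pos: [0.5941, -0.2582, 0.2344]
t: 16.3
tool_pos: [0.5942, -0.2582, 0.2333]
t 16.3 yaw -0.142 q6 1.19 tilt 0.001 turn units -0.26 (alt half-turn 35.74) shift units [-0.14  5.38  0.11] pos [ 0.5942 -0.2582  0.2333] F [0.3 0.1 0.4] op 0.0853
```

```bash
python3 -m jog '[[0,0,0,0,1,0,1],[0,0,0,0,1,0,1],[0,0,0,0,1,0,1],[0,0,0,0,1,0,1],[0,0,0,-0.14,1,0.11,1]]' >/dev/null
python3 -m jog '[[0,0,0,0,0.4,0,1],[0,0,0,0,0,0,1],[0,0,0,0,0,0,1]]' >/dev/null
python3 - <<'E'
from h import *
d=snap('wrist','w4'); plan(.5706,-.418,.0763,-.12)
u=proj(d,[(.5706,-.418,.09)])[0]; print(u)
cv2.imwrite('pics/w4c.png',cv2.resize(d['img'][60:310,170:470,::-1],None,fx=2.2,fy=2.2,interpolation=cv2.INTER_CUBIC))
E
```

```text
t 17.4 yaw -0.140 q6 0.97 tilt 0.000 turn units -0.23 (alt half-turn 35.77) shift units [0.1  0.02 5.11] pos [ 0.5677 -0.4169  0.2297] F [ 0.   1.  -0.3] op 0.0853
[318.95637244 184.88635346]
```

View pics/w4c.png

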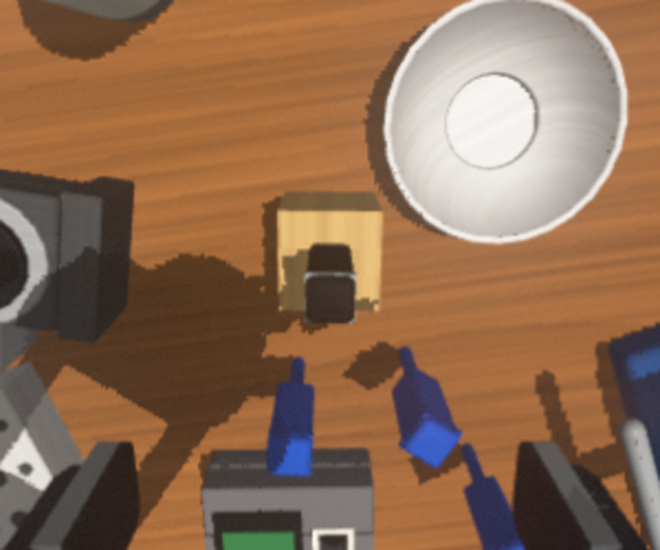

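```bash
python3 - <<'E'
from h import *
d=load('w4'); c=lambda *p:[(a/2.2+170,b/2.2+60) for a,b in p]
print('sty',pix2(d,c((330.5,297.5)),.122).round(4),'holder',pix2(d,c((278,208),(382,208),(382,311),(280,311)),.06).round(4),pix2(d,c((330,260)),.06).round(4),'zero L/R top',pix2(d,c((313,528),(354,528)),.046).round(4))
print('blue tops',pix2(d,c((291,455),(432,447),(500,545)),.122).round(3),'bases',pix2(d,c((297,362),(406,352),(468,450)),.01).round(3))
E
```

```text
sty [[ 0.5702 -0.4189  0.122 ]] holder [[ 0.598  -0.3981  0.06  ]
 [ 0.5911 -0.4471  0.06  ]
 [ 0.5396 -0.4413  0.06  ]
 [ 0.5467 -0.3907  0.06  ]] [[ 0.5693 -0.4191  0.06  ]] zero L/R top [[ 0.4058 -0.3864  0.046 ]
 [ 0.4024 -0.4103  0.046 ]]
blue tops [[ 0.501 -0.392  0.122]
 [ 0.497 -0.453  0.122]
 [ 0.442 -0.479  0.122]] bases [[ 0.497 -0.39   0.01 ]
 [ 0.494 -0.455  0.01 ]
 [ 0.423 -0.486  0.01 ]]
```

```bash
python3 -m jog '[[0,0,0,0.09,0.05,1,1],[0,0,0,0,0,1,1],[0,0,0,0,0,1,1],[0,0,0,0,0,1,1],[0,0,0,0,0,1,1]]' >/dev/null
python3 -m jog '[[0,0,0,0,0,0.1,1],[0,0,0,0,0,0,1],[0,0,0,0,0,0,-1],[0,0,0,0,0,0,-1],[0,0,0,0,0,0,-1]]' 40
python3 -m jog '[[0,0,0,0,0,0,-1],[0,0,0,0,0,0,-1],[0,0,0,0,0,0,-1],[0,0,0,0,0,0,-1]]'
python3 - <<'E'
from h import *
plan(.57,-.4189,.18)
E
```

```text
t: 18.6
tool_pos: [0.57, -0.4201, 0.0774]
tool_rot: [3.133, -0.221, 0.002]
contact_force: [1.2, -0.0, -0.4]
opening: 0.0324
grip_force: 0.0
t: 19.1
tool_pos: [0.5699, -0.42, 0.077]
tool_rot: [3.133, -0.221, 0.001]
contact_force: [-1.7, 0.8, 4.0]
opening: 0.0196
grip_force: 40.7
t 19.1 yaw -0.141 q6 0.97 tilt 0.001 turn units -0.00 (alt half-turn 0.00) shift units [-0.   -0.04 -3.43] pos [ 0.5699 -0.42    0.077 ] F [-1.7  0.8  4. ] op 0.0196
```

```bash
python3 -m jog '[[0,0,0,0,0,-0.5,-1],[0,0,0,0,0,-1,-1],[0,0,0,0,0,-1,-1],[0,0,0,0,0,-1,-1],[0,0,0,0,0,-1,-1]]' >/dev/null
python3 -m jog '[[0,0,0,0,0,-0.6,-1],[0,0,0,0,0,0,-1],[0,0,0,0,0,0,-1]]' >/dev/null
python3 - <<'E'
from h import *
plan(.392,-.3975,.145)
E
```

```text
t 20.1 yaw -0.141 q6 0.97 tilt 0.003 turn units -0.00 (alt half-turn 0.00) shift units [-5.95  0.11  2.76] pos [ 0.5691 -0.4193  0.2277] F [ 0.1 -0.6 -0.9] op 0.0196
```

```bash
python3 -m jog '[[0,0,0,-1,0,0,-1],[0,0,0,-1,0,0,-1],[0,0,0,-1,0,0,-1],[0,0,0,-1,0,0,-1],[0,0,0,-1,0,0,-1]]' >/dev/null
python3 -m jog '[[0,0,0,-0.95,0.11,0,-1],[0,0,0,0,0,1,-1],[0,0,0,0,0,1,-1],[0,0,0,0,0,0.76,-1],[0,0,0,0,0,0,-1]]' >/dev/null
python3 -m jog '[[0,0,0,0,0,0,-1],[0,0,0,0,0,0,-1]]' |head -3
python3 - <<'E'
from h import *
d=snap('wrist','w5'); plan(.392,-.3975,.145)
o=status.get_obs(); p=o['tool_pos']
print(proj(d,[p-[0,0,.067],(.392,-.397,.046),p]))
cv2.imwrite('pics/w5c.png',cv2.resize(d['img'][90:310,200:440,::-1],None,fx=2.5,fy=2.5,interpolation=cv2.INTER_CUBIC))
E
```

```text
t: 21.6
tool_pos: [0.393, -0.3986, 0.1481]
tool_rot: [3.132, -0.221, 0.002]
t 21.6 yaw -0.141 q6 0.79 tilt 0.002 turn units -0.00 (alt half-turn 0.00) shift units [-0.04 -0.03  0.1 ] pos [ 0.393  -0.3986  0.1481] F [-0.1  1.1 -0.1] op 0.0197
[[318.47997949 215.49475415]
 [316.63057067 201.77316153]
 [319.13521635 261.31926415]]
```

View pics/w5c.png

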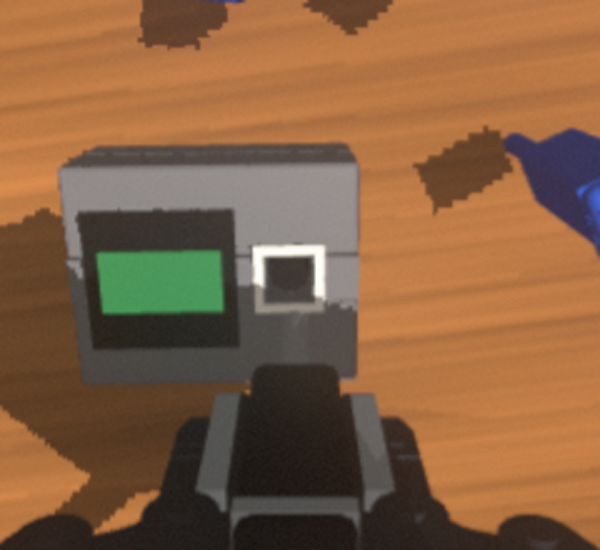

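```bash
python3 -m jog '[[0,0,0,-0.045,-0.075,0,-1],[0,0,0,0,0,0.5,-1],[0,0,0,0,0,0.5,-1],[0,0,0,0,0,0.25,-1],[0,0,0,0,0,0,-1]]'
python3 -m jog '[[0,0,0,0,0,0.1,-1],[0,0,0,0,0,0.1,-1],[0,0,0,0,0,0,-1]]'
python3 -m jog '[[0,0,0,0,0,0.07,-1],[0,0,0,0,0,0.07,-1],[0,0,0,0,0,0,-1]]'
```

```text
t: 22.28
tool_pos: [0.3909, -0.3948, 0.1077]
tool_rot: [-3.132, 0.221, 0.003]
contact_force: [-0.1, 0.2, 0.4]
opening: 0.0193
grip_force: 40.4
t: 22.65
tool_pos: [0.3918, -0.3959, 0.1038]
tool_rot: [3.133, -0.221, 0.001]
contact_force: [-0.1, -0.3, 2.5]
opening: 0.0196
grip_force: 40.6
t: 23.02
tool_pos: [0.3918, -0.3959, 0.0996]
tool_rot: [3.133, -0.221, 0.001]
contact_force: [0.5, -0.6, 4.8]
opening: 0.0195
grip_force: 41.0
```

Contact at ~5 N; press a little more to the bottom and hold.

```bash
python3 -m jog '[[0,0,0,0,0,0.05,-1],[0,0,0,0,0,0.04,-1],[0,0,0,0,0,0,-1]]'
python3 -m jog '[[0,0,0,0,0,0.03,-1],[0,0,0,0,0,0,-1],[0,0,0,0,0,0,-1],[0,0,0,0,0,0,-1],[0,0,0,0,0,0,-1]]'
python3 -m jog '[[0,0,0,0,0,-0.3,-1],[0,0,0,0,0,-0.7,-1],[0,0,0,0,0,-1,-1],[0,0,0,0,0,-1,-1],[0,0,0,0,0,-1,-1]]' >/dev/null
python3 -m jog '[[0,0,0,0,0,-0.4,-1],[0,0,0,0,0,0,-1],[0,0,0,0,0,0,-1]]' >/dev/null
python3 - <<'E'
from h import *
plan(.5699,-.4200,.145)
E
```

```text
t: 23.4
tool_pos: [0.392, -0.3962, 0.099]
tool_rot: [3.133, -0.221, 0.001]
contact_force: [-1.8, 3.3, 13.5]
opening: 0.0193
grip_force: 42.3
t: 24.02
tool_pos: [0.3921, -0.3963, 0.0989]
tool_rot: [3.133, -0.221, 0.001]
contact_force: [-2.6, 4.6, 15.8]
opening: 0.0196
grip_force: 42.7
t 25.0 yaw -0.141 q6 0.79 tilt 0.003 turn units -0.00 (alt half-turn 0.00) shift units [ 6.03 -0.01  2.68] pos [ 0.3909 -0.3948  0.2253] F [ 0.3  0.4 -1.7] op 0.0198
```

```bash
python3 -m jog '[[0,0,0,1,0,0,-1],[0,0,0,1,0,0,-1],[0,0,0,1,0,0,-1],[0,0,0,1,0,0,-1],[0,0,0,1,0,0,-1]]' >/dev/null
python3 -m jog '[[0,0,0,1,0,0,-1],[0,0,0,0,0,0,-1],[0,0,0,0,0,1,-1],[0,0,0,0,0,1,-1],[0,0,0,0,0,0,-1]]' >/dev/null
python3 -m jog '[[0,0,0,0,0,0.4,-1],[0,0,0,0,0,0,-1],[0,0,0,0,0,0,-1]]' >/dev/null
python3 - <<'E'
from h import *
plan(.5699,-.4197,.077)
E
```

```text
t 26.6 yaw -0.141 q6 0.97 tilt 0.002 turn units -0.00 (alt half-turn 0.00) shift units [-0.01 -0.05  2.65] pos [ 0.57   -0.4212  0.1566] F [ 0.3 -0.5 -0.6] op 0.0194
```

```bash
python3 -m jog '[[0,0,0,-0.02,-0.05,0.6,-1],[0,0,0,0,0,0.5,-1],[0,0,0,0,0,0.5,-1],[0,0,0,0,0,0,-1]]'
python3 -m jog '[[0,0,0,0,0,0.4,-1],[0,0,0,0,0,0.4,-1],[0,0,0,0,0,0.15,-1],[0,0,0,0,0,0,-1]]'
```

```text
t: 27.15
tool_pos: [0.568, -0.4182, 0.1043]
tool_rot: [-3.131, 0.221, 0.006]
contact_force: [-0.0, 0.6, -0.4]
opening: 0.0194
grip_force: 40.3
t: 27.65
tool_pos: [0.5691, -0.4191, 0.0783]
tool_rot: [-3.133, 0.221, 0.001]
contact_force: [0.6, -0.2, -0.3]
opening: 0.0198
grip_force: 40.3
```

```bash
python3 -m jog '[[0,0,0,0,0,0.04,-1],[0,0,0,0,0,0,-1]]'
python3 -m jog '[[0,0,0,0,0,0,0],[0,0,0,0,0,0,1],[0,0,0,0,0,0,1],[0,0,0,0,0,0,1]]' >/dev/null
python3 -m jog '[[0,0,0,0,0,-1,1],[0,0,0,0,0,-1,1],[0,0,0,0,0,-1,1],[0,0,0,0,0,-1,1],[0,0,0,0,0,-1,1]]'>/dev/null
python3 -m jog '[[0,0,0,0,0,-1,1],[0,0,0,0,0,0,1],[0,0,0,0,0,0,1]]'>/dev/null
python3 - <<'E'
from h import *
d=snap('wrist','w6'); plan(.47,-.215,.25,.205)
cv2.imwrite('pics/w6c.png',cv2.resize(d['img'][60:400,100:470,::-1],None,fx=1.75,fy=1.75,interpolation=cv2.INTER_CUBIC))
E
```

```text
t: 27.9
tool_pos: [0.5695, -0.4194, 0.0781]
tool_rot: [3.133, -0.222, 0.001]
contact_force: [0.3, 0.4, 0.1]
opening: 0.0195
grip_force: 40.3
t 29.4 yaw -0.141 q6 0.97 tilt 0.003 turn units -3.97 (alt half-turn 32.03) shift units [-1.84 -7.32  0.18] pos [ 0.5687 -0.4187  0.2553] F [ 0.3 -0.3 -0.7] op 0.0854
```

View pics/w6c.png

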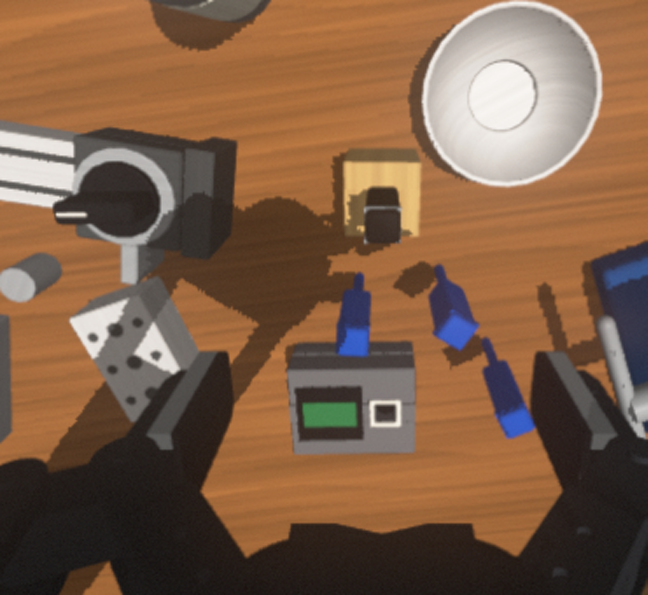

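```bash
python3 -m jog '[[0,0,-1,0,-1,0,1],[0,0,-1,0,-1,0,1],[0,0,-1,0,-1,0,1],[0,0,-0.97,0,-1,0,1],[0,0,0,0,-1,0,1]]' >/dev/null
python3 -m jog '[[0,0,0,-1,-1,0,1],[0,0,0,-1,-1,0,1],[0,0,0,0,0,0,1],[0,0,0,0,0,0,1]]' >/dev/null
python3 - <<'E'
from h import *
d=snap('wrist','w7'); print(fit(d,'plain',(.462,-.2095),*DIM['plain'],yaws=[.2])); print(fit(d,'parallel',(.446,-.064),*DIM['parallel'],yaws=[-.36]));plan(.462,-.2095,.014,.205)
E
```

```text
(array([ 0.4615, -0.2087,  0.1997]), np.float64(0.984), 3947)
(array([ 0.4472, -0.0633, -0.3579]), np.float64(0.953), 2560)
t 30.6 yaw 0.205 q6 0.80 tilt 0.001 turn units 0.00 (alt half-turn -36.00) shift units [-0.94 -0.7   8.1 ] pos [ 0.4937 -0.2244  0.2571] F [-0.3  0.2 -0.2] op 0.0853
```

```bash
python3 -m jog '[[0,0,0,-0.95,-0.73,1,1],[0,0,0,0,0,1,1],[0,0,0,0,0,1,1],[0,0,0,0,0,1,1],[0,0,0,0,0,1,1]]' >/dev/null
python3 -m jog '[[0,0,0,0,0,1,1],[0,0,0,0,0,1,1],[0,0,0,0,0,0.7,1],[0,0,0,0,0,0.4,1],[0,0,0,0,0,0,1]]' 
python3 -m jog '[[0,0,0,0,0,0,-1],[0,0,0,0,0,0,-1],[0,0,0,0,0,0,-1],[0,0,0,0,0,0,-1],[0,0,0,0,0,0,-1]]' 60
python3 -c "
from h import *
plan(.4865,.37,.2,.8831)"
```

```text
t: 31.88
tool_pos: [0.4608, -0.2084, 0.0138]
tool_rot: [-3.124, -0.321, 0.002]
contact_force: [-0.7, -0.5, 0.6]
opening: 0.0851
grip_force: 0.0
t: 32.5
tool_pos: [0.4624, -0.2093, 0.0163]
tool_rot: [3.123, 0.322, 0.004]
contact_force: [0.5, -0.9, 5.8]
opening: 0.0587
grip_force: 68.5
t 32.5 yaw 0.205 q6 0.79 tilt 0.003 turn units -7.77 (alt half-turn 28.23) shift units [ 15.43 -11.63  -6.12] pos [ 0.4624 -0.2093  0.0163] F [ 0.5 -0.9  5.8] op 0.0587
```

```bash
python3 -m jog '[[0,0,0,0,0,-0.5,-1],[0,0,0,0,0,-1,-1],[0,0,0,0,0,-1,-1],[0,0,0,0,0,-1,-1],[0,0,0,0,0,-1,-1]]' >/dev/null
python3 -m jog '[[0,0,-1,0,0,-1,-1],[0,0,-1,0,0,-1,-1],[0,0,-1,0,0,-0.5,-1],[0,0,-1,0,0,0,-1],[0,0,-1,0,0,0,-1]]' >/dev/null
python3 -m jog '[[0,0,-1,0,0,0,-1],[0,0,-1,0,0,0,-1],[0,0,-0.77,0,0,0,-1],[0,0,0,0.9,-1,0,-1],[0,0,0,0.9,-1,0,-1]]' >/dev/null
python3 -m jog '[[0,0,0,0.9,-1,0,-1],[0,0,0,0.9,-1,0,-1],[0,0,0,0.9,-1,0,-1],[0,0,0,0.9,-1,0,-1],[0,0,0,0.9,-1,0,-1]]' >/dev/null
python3 -m jog '[[0,0,0,0.9,-0.5,0,-1],[0,0,0,0,0,0,-1],[0,0,0,0,0,0,-1]]' >/dev/null
python3 - <<'E'
from h import *
d=snap('wrist','w8'); plan(.4865,.37,.2,.8831)
s=dict(plain=(.486,.37),step=(.54,.275),parallel=(.591,.183),vee=(.648,.096))
for k,v in s.items():
  try: print('slot',k,fit(d,'slot',v,.14,DIM[k][1]+.018,.01,.024,hi=160,sat=95,fitW=True,yaws=[.88]))
  except Exception as e: print(e)
cv2.imwrite('pics/w8v.png',d['img'][:,:,::-1])
E
```

```text
t 35.4 yaw 0.883 q6 0.75 tilt 0.002 turn units -0.00 (alt half-turn 36.00) shift units [ 8.27 -4.07  0.8 ] pos [0.4236 0.1008 0.224 ] F [-0.1  0.4 -4.6] op 0.0586
slot plain (array([0.4721, 0.3659, 0.8674, 0.0961]), np.float64(0.837), 1108)
slot step (array([0.5336, 0.2734, 0.8866, 0.0535]), np.float64(0.981), 2661)
slot parallel (array([0.592 , 0.1835, 0.8952, 0.043 ]), np.float64(0.976), 3718)
slot vee (array([0.6482, 0.097 , 0.8892, 0.0659]), np.float64(0.996), 7992)
```

View pics/w8v.png

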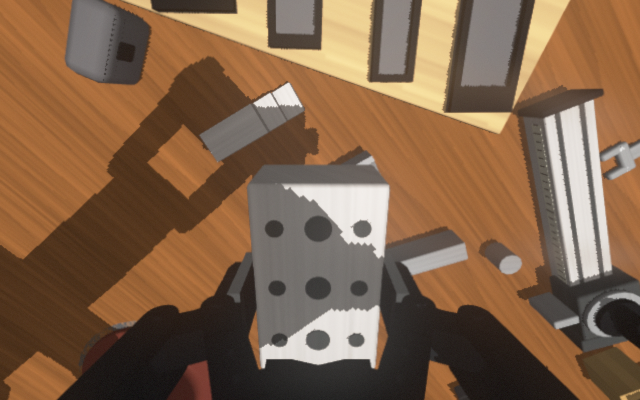

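```bash
python3 -m jog '[[0,0,0,1,0,-0.5,-1],[0,0,0,1,0,-0.5,-1],[0,0,0,1,0,-0.5,-1],[0,0,0,1,0,-0.5,-1],[0,0,0,1,0,0,-1]]' >/dev/null
python3 -m jog '[[0,0,0,1,0,0,-1],[0,0,0,1,0,0,-1],[0,0,0,1,0,0,-1],[0,0,0,0,0,0,-1],[0,0,0,0,0,0,-1]]' >/dev/null
python3 - <<'E'
from h import *
d=snap('wrist','w9'); plan(.4865,.37,.1,.8831)
for k,v in dict(plain=(.484,.37),step=(.537,.274)).items():
  for hi,sat in((160,75),(160,110),(185,75)):
    print('slot',k,fit(d,'slot',v,.14,DIM[k][1]+.018,.01,.024,hi=hi,sat=sat,fitW=True,yaws=[.88]),fit(d,'slot',v,.14,DIM[k][1]+.02,.01,.024,hi=hi,sat=sat,yaws=[.88]))
cv2.imwrite('pics/w9v.png',d['img'][:,:,::-1])
w=load('w2'); C=lambda *p:[(a/1.9+60,b/1.9) for a,b in p]
for n,p in dict(plain=((112,317),(279,430),(222,504),(55,397)),step=((217,250),(380,376),(333,428),(173,312))).items():
    m=np.zeros((400,640),np.uint8); cv2.fillConvexPoly(m,np.round(np.array(C(*p))*16).astype(np.int32),1,shift=4)
    print(n,fit(w,'slot',dict(plain=(.484,.37),step=(.537,.274))[n],.14,DIM[n][1]+.02,.01,.024,yaws=[.88],m=m,fitW=True))
E
```

```text
t 36.7 yaw 0.882 q6 1.03 tilt 0.001 turn units -0.01 (alt half-turn 35.99) shift units [ 0.27 -4.1   6.15] pos [0.5763 0.2857 0.2844] F [-0.3 -1.2 -4.6] op 0.0589
slot plain (array([ 0.5186,  0.4442, -0.7153,  0.0352]), np.float64(0.465), 1836) (array([ 0.511 ,  0.4275, -0.5377]), np.float64(0.246), 1836)
slot plain (array([0.484, 0.37 , 0.88 , 0.078]), np.float64(0.0), 2112) (array([0.484, 0.37 , 0.88 ]), np.float64(0.0), 2112)
slot plain (array([ 0.5186,  0.4442, -0.7153,  0.0352]), np.float64(0.465), 1838) (array([ 0.511 ,  0.4275, -0.5377]), np.float64(0.246), 1838)
slot step (array([0.537, 0.274, 0.88 , 0.052]), np.float64(0.0), 340) (array([0.537, 0.274, 0.88 ]), np.float64(0.0), 340)
slot step (array([0.537, 0.274, 0.88 , 0.052]), np.float64(0.0), 340) (array([0.537, 0.274, 0.88 ]), np.float64(0.0), 340)
slot step (array([0.537, 0.274, 0.88 , 0.052]), np.float64(0.0), 399) (array([0.537, 0.274, 0.88 ]), np.float64(0.0), 399)
plain (array([0.4765, 0.3603, 0.8752, 0.0728]), np.float64(0.981), 5414)
step (array([0.5309, 0.2713, 0.8637, 0.0509]), np.float64(0.978), 4180)
```

View pics/w9v.png

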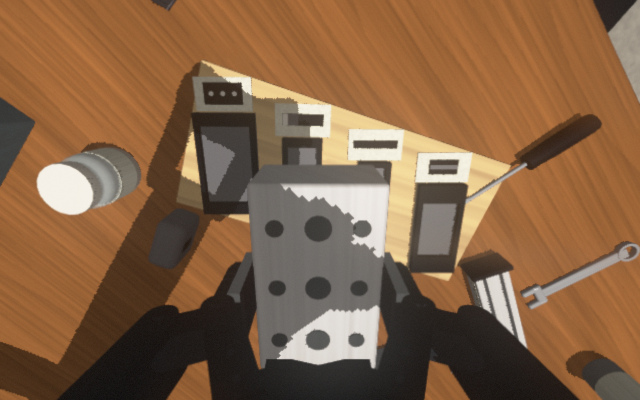

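```bash
python3 - <<'E'
from h import *
d=load('w9')
def cor(x,y,yaw,L,W,z): 
    c,s=np.cos(yaw),np.sin(yaw); return [(x+c*a*L/2-s*b*W/2,y+s*a*L/2+c*b*W/2,z) for a,b in((1,1),(1,-1),(-1,-1),(-1,1))]
for p in((.4765,.3603),(.4765+.002,.3603+.004)):
    print('top',proj(d,cor(*p,.885,.14,.08,.024)).round(1).tolist(),'base',proj(d,cor(*p,.885,.14,.08,.01)).round(1).tolist())
h=cv2.cvtColor(d['img'],cv2.COLOR_RGB2HSV)
for r in (140,160,180): print(r,'V',h[r,185:265,2].tolist())
for c in (215,230): print(c,'V',h[95:225,c,2].tolist())
E
```

```text
top [[189.8, 113.3], [252.1, 113.3], [259.4, 214.3], [203.8, 214.5]] base [[194.0, 112.7], [254.3, 112.7], [261.1, 210.9], [207.2, 211.0]]
top [[188.5, 109.8], [251.1, 109.8], [258.5, 211.5], [202.7, 211.7]] base [[192.8, 109.3], [253.3, 109.3], [260.3, 208.1], [206.1, 208.3]]
140 V [83, 90, 117, 174, 232, 237, 237, 236, 229, 175, 74, 49, 50, 51, 49, 44, 61, 100, 120, 122, 123, 119, 113, 114, 106, 80, 75, 71, 69, 68, 68, 68, 68, 66, 69, 67, 68, 68, 67, 68, 67, 67, 68, 70, 68, 67, 68, 69, 66, 70, 66, 68, 68, 71, 67, 68, 69, 68, 68, 68, 69, 68, 68, 70, 58, 49, 44, 45, 45, 43, 46, 60, 95, 114, 117, 118, 118, 121, 123, 124]
160 V [228, 228, 227, 226, 225, 225, 224, 224, 223, 224, 222, 205, 105, 56, 49, 48, 48, 45, 48, 76, 119, 123, 121, 123, 122, 121, 121, 122, 120, 121, 120, 121, 121, 123, 124, 123, 122, 123, 122, 120, 122, 120, 122, 123, 122, 116, 94, 85, 71, 65, 66, 67, 66, 68, 67, 67, 66, 66, 66, 68, 65, 69, 68, 67, 67, 65, 50, 43, 41, 44, 44, 45, 53, 88, 116, 120, 121, 124, 122, 122]
180 V [113, 117, 119, 123, 125, 136, 177, 219, 222, 225, 229, 231, 232, 227, 184, 78, 48, 49, 48, 45
[... 703 characters left out ...]
 116, 95, 103, 86, 69, 66, 65, 67, 66, 65, 55, 45, 41, 41, 42, 43, 40, 41, 44, 42, 42, 41, 45, 65, 82, 87, 83, 82, 86, 100, 145, 166, 168, 167]
230 V [52, 51, 52, 53, 50, 52, 52, 53, 51, 73, 121, 128, 127, 129, 130, 127, 121, 89, 55, 50, 49, 45, 48, 47, 46, 47, 44, 45, 46, 44, 47, 52, 64, 68, 67, 69, 69, 68, 68, 69, 68, 69, 67, 68, 68, 67, 68, 68, 68, 69, 69, 69, 68, 65, 78, 109, 119, 122, 123, 123, 122, 123, 121, 121, 122, 116, 96, 107, 88, 72, 66, 67, 68, 67, 69, 66, 65, 67, 64, 67, 66, 66, 66, 65, 67, 67, 66, 66, 66, 66, 64, 66, 67, 66, 68, 67, 67, 66, 66, 68, 63, 66, 68, 66, 69, 68, 54, 43, 40, 39, 38, 39, 41, 43, 37, 43, 43, 42, 64, 144, 208, 224, 192, 156, 152, 153, 155, 156, 156, 155]
```

```bash
python3 -m jog '[[0,0,0,0,-1,0,-1],[0,0,0,0,-1,0,-1],[0,0,0,0,-1,0,-1],[0,0,0,0,-1,0,-1],[0,0,0,0,0,1,-1]]' >/dev/null
python3 -m jog '[[0,0,0,0,0,1,-1],[0,0,0,0,0,1,-1],[0,0,0,0,0,1,-1],[0,0,0,0,0,1,-1],[0,0,0,0,0,1,-1]]' >/dev/null
python3 -m jog '[[0,0,0,0,0,0,-1],[0,0,0,0,0,0,-1]]' >/dev/null
python3 - <<'E'
from h import *
plan(.4782,.3615,.033,.885)
E
```

```text
t 38.2 yaw 0.883 q6 1.21 tilt 0.002 turn units -0.02 (alt half-turn 35.98) shift units [-0.17 -0.13  2.45] pos [0.4845 0.363  0.1064] F [ 0.3  1.6 -5.2] op 0.0587
```

```bash
python3 -m jog '[[0,0,0,-0.17,-0.13,0.7,-1],[0,0,0,0,0,0.8,-1],[0,0,0,0,0,0.3,-1],[0,0,0,0,0,0,-1]]'
python3 -m jog '[[0,0,0,0,0,0.2,-1],[0,0,0,0,0,0.2,-1],[0,0,0,0,0,0.1,-1],[0,0,0,0,0,0,-1]]'
python3 - <<'E'
from h import *
plan(.4782,.3615,.033,.885)
E
```

```text
t: 38.72
tool_pos: [0.4769, 0.3613, 0.0499]
tool_rot: [2.84, 1.343, -0.002]
contact_force: [0.7, -0.1, -3.5]
opening: 0.0585
grip_force: 67.3
t: 39.22
tool_pos: [0.4773, 0.3614, 0.0354]
tool_rot: [2.84, 1.343, -0.001]
contact_force: [0.6, 0.4, -4.1]
opening: 0.0587
grip_force: 67.5
t 39.2 yaw 0.883 q6 1.21 tilt 0.001 turn units -0.02 (alt half-turn 35.98) shift units [0.02 0.02 0.08] pos [0.4773 0.3614 0.0354] F [ 0.6  0.4 -4.1] op 0.0587
```

```bash
python3 -m jog '[[0,0,0,0.02,0.02,0.07,-1],[0,0,0,0,0,0,-1]]'
python3 -m jog '[[0,0,0,0,0,0,1],[0,0,0,0,0,0,1],[0,0,0,0,0,0,1]]' >/dev/null
python3 -m jog '[[0,0,0,0,0,-1,1],[0,0,0,0,0,-1,1],[0,0,0,0,0,-1,1],[0,0,0,0,0,-1,1],[0,0,0,0,0,-1,1]]' >/dev/null
python3 -m jog '[[0,0,0,-1,0,-1,1],[0,0,0,-1,0,-1,1],[0,0,0,-1,0,-0.5,1],[0,0,0,0,0,0,1],[0,0,0,0,0,0,1]]' >/dev/null
python3 - <<'E'
from h import *
d=snap('wrist','w10'); plan(.4044,.1917,.2,-.18)
print('plain',fit(d,'plain',(.478,.361),*DIM['plain'],.016,.056,lo=55,yaws=[.88]))
for k,v in dict(step=(.4044,.192),vee=(.439,.067)).items(): print(k,fit(d,k,v,*DIM[k],yaws=[-.18] if k=='step' else [-.15]))
E
```

```text
t: 39.48
tool_pos: [0.4784, 0.3616, 0.0336]
tool_rot: [2.84, 1.343, -0.0]
contact_force: [1.2, -0.5, -5.5]
opening: 0.0584
grip_force: 67.5
t 41.1 yaw 0.883 q6 1.15 tilt 0.001 turn units 12.19 (alt half-turn -23.81) shift units [0.05 3.4  1.93] pos [0.4213 0.2923 0.2579] F [ 0.2  0.1 -1. ] op 0.0851
plain (array([0.4989, 0.3897, 0.8757]), np.float64(0.611), 10421)
step (array([ 0.405 ,  0.1908, -0.1805]), np.float64(0.975), 2734)
vee (array([0.4505, 0.0457, 1.3166]), np.float64(0.874), 2231)
```

```bash
python3 -m jog '[[0,0,1,0,0,0,1],[0,0,1,0,0,0,1],[0,0,1,0,0,0,1],[0,0,1,0,0,0,1],[0,0,1,0,0,0,1]]' >/dev/null
python3 -m jog '[[0,0,1,0,0,0,1],[0,0,1,0,0,0,1],[0,0,1,0,0,0,1],[0,0,1,0,0,0,1],[0,0,1,0,0,0,1]]' >/dev/null
python3 -m jog '[[0,0,1,0,0,0,1],[0,0,1,0,0,0,1],[0,0,0.2,0,1,0,1],[0,0,0,0,1,0,1],[0,0,0,0,1,0,1]]' >/dev/null
python3 -m jog '[[0,0,0,0,0,0,1],[0,0,0,0,0,0,1]]' >/dev/null
python3 - <<'E'
from h import *
d=snap('wrist','w11'); plan(.3932,.1931,.014,-.18)
for k,v in dict(step=(.4044,.192),vee=(.439,.067),parallel=(.4472,-.0633)).items(): print(k,fit(d,k,v,*DIM[k],yaws=dict(step=[-.18],vee=[-.15],parallel=[-.36])[k]))
E
```

```text
t 43.3 yaw -0.181 q6 2.05 tilt 0.001 turn units -0.01 (alt half-turn 35.99) shift units [-0.34  0.44  8.14] pos [0.4057 0.2041 0.2581] F [-0.2  0.3 -0.5] op 0.0856
step (array([ 0.4046,  0.1915, -0.1799]), np.float64(0.99), 2597)
vee (array([ 0.4405,  0.0654, -0.1483]), np.float64(0.979), 3510)
parallel (array([ 0.4479, -0.0651, -0.3577]), np.float64(0.958), 4824)
```

```bash
python3 -m jog '[[0,0,0,-0.35,0.42,1,1],[0,0,0,0,0,1,1],[0,0,0,0,0,1,1],[0,0,0,0,0,1,1],[0,0,0,0,0,1,1]]' >/dev/null
python3 -m jog '[[0,0,0,0,0,1,1],[0,0,0,0,0,1,1],[0,0,0,0,0,0.7,1],[0,0,0,0,0,0.4,1],[0,0,0,0,0,0,1]]' |head -2
python3 -m jog '[[0,0,0,0,0,0,-1],[0,0,0,0,0,0,-1],[0,0,0,0,0,0,-1],[0,0,0,0,0,0,-1],[0,0,0,0,0,0,-1]]' 60
python3 -m jog '[[0,0,0,0,0,0,-1],[0,0,0,0,0,0,-1]]' | head -2
python3 -m jog '[[0,0,0,0,0,-0.5,-1],[0,0,0,0,0,-1,-1],[0,0,0,0,0,-1,-1],[0,0,0,0,0,-1,-1],[0,0,-1,0,0,-1,-1]]' >/dev/null
python3 -m jog '[[0,0,-1,0,0,-1,-1],[0,0,-1,0,0,-1,-1],[0,0,-1,0,0,0,-1],[0,0,-1,0,0,0,-1],[0,0,-1,0,0,0,-1]]' >/dev/null
python3 -m jog '[[0,0,-1,0,0,0,-1],[0,0,-1,0,0,0,-1],[0,0,-1,0,0,0,-1],[0,0,-1,0,0,0,-1],[0,0,-1,0,0,0,-1]]' >/dev/null
python3 -m jog '[[0,0,-1,0,0,0,-1],[0,0,-0.2,0,0,0,-1],[0,0,0,0,0,0,-1]]'
python3 -c "
from h import *
plan(.532,.272,.12,.885)"
```

```text
t: 44.58
tool_pos: [0.3924, 0.1932, 0.0148]
t: 45.2
tool_pos: [0.3938, 0.1931, 0.0166]
tool_rot: [-3.128, 0.284, -0.003]
contact_force: [-0.2, -0.7, 5.6]
opening: 0.0329
grip_force: 62.5
t: 45.45
tool_pos: [0.3938, 0.1931, 0.0166]
t: 47.7
tool_pos: [0.3926, 0.1928, 0.2103]
tool_rot: [-2.841, -1.341, 0.001]
contact_force: [0.6, 0.2, -4.0]
opening: 0.0331
grip_force: 61.4
t 47.7 yaw 0.882 q6 0.97 tilt 0.001 turn units -0.03 (alt half-turn 35.97) shift units [4.99 1.93 3.01] pos [0.3926 0.1928 0.2103] F [ 0.6  0.2 -4. ] op 0.0331
```

```bash
python3 -m jog '[[0,0,0,1,1,-0.5,-1],[0,0,0,1,1,-0.5,-1],[0,0,0,1,1,0,-1],[0,0,0,1,1,0,-1],[0,0,0,1,1,0,-1]]' >/dev/null
python3 -m jog '[[0,0,0,0,0.5,0,-1],[0,0,0,0,0,0,-1],[0,0,0,0,0,0,-1]]' >/dev/null
cat > slots.py <<'E'
from h import *
import sys
d=load(sys.argv[1])
s=dict(plain=(.4777,.3609),step=(.533,.272),parallel=(.592,.1835),vee=(.648,.0965)); W=dict(plain=.08,step=.054,parallel=.044,vee=.066)
for k in sys.argv[2:]:
  for hi in(105,135): print('slot',k,hi,fit(d,'slot',s[k],.14,W[k],.01,.024,hi=hi,sat=95,yaws=[.885]),fit(d,'slot',s[k],.14,W[k],.01,.024,hi=hi,sat=95,fitW=True,yaws=[.885]))
E
python3 -c "
from h import *
d=snap('wrist','w12');plan(.532,.272,.12,.885)
x=(.532,.272)
def cor(x,y,yaw,L,W,z): 
    c,s=np.cos(yaw),np.sin(yaw); return [(x+c*a*L/2-s*b*W/2,y+s*a*L/2+c*b*W/2,z) for a,b in((1,1),(1,-1),(-1,-1),(-1,1))]
print(proj(d,cor(*x,.885,.14,.054,.024)).round(0).tolist())"
python3 slots.py w12 step
```

```text
t 48.8 yaw 0.883 q6 0.89 tilt 0.000 turn units -0.02 (alt half-turn 35.98) shift units [ 0.   -3.56  4.03] pos [0.6147 0.2043 0.2408] F [ 0.1 -0.1 -2.7] op 0.0329
[[201.0, 110.0], [248.0, 110.0], [257.0, 223.0], [215.0, 223.0]]
slot step 105 (array([0.5348, 0.272 , 0.8533]), np.float64(0.965), 5298) (array([0.5348, 0.272 , 0.8538, 0.0539]), np.float64(0.965), 5298)
slot step 135 (array([0.533, 0.272, 0.885]), np.float64(0.0), 9602) (array([0.533, 0.272, 0.885, 0.054]), np.float64(0.0), 9602)
```

```bash
python3 -c "
from h import *
d=load('w12');h=cv2.cvtColor(d['img'],cv2.COLOR_RGB2HSV)
def edges(v,lo,thr=25):
    g=np.diff(v.astype(int),n=1); g=v[2:].astype(int)-v[:-2]; 
    return [(i+1+lo,int(g[i])) for i in range(1,len(g)-1) if abs(g[i])>thr and abs(g[i])>=abs(g[i-1]) and abs(g[i])>abs(g[i+1])]
for r in (130,150,170,190,205): print(r,edges(h[r,180:285,2],180))
for c in (222,232,240): print(c,edges(h[90:240,c,2],90))
def cor(x,y,yaw,L,W,z): 
    c,s=np.cos(yaw),np.sin(yaw); return [(x+c*a*L/2-s*b*W/2,y+s*a*L/2+c*b*W/2,z) for a,b in((1,1),(1,-1),(-1,-1),(-1,1))]
for z in (.024,.01): print(proj(d,cor(.533,.272,.885,.14,.054,z)).round(1).tolist())
"

```

```text
130 [(183, 79), (186, -76), (206, -54), (255, 57)]
150 [(184, 132), (208, -156), (256, 53), (282, 98)]
170 [(187, 149), (210, -153), (218, 62), (223, -45), (257, 128), (261, -102)]
190 [(190, 138), (207, -58), (212, -61), (244, 36), (250, -58), (257, 153), (281, -92)]
205 [(213, -66), (231, 42), (250, -55), (258, 138), (281, -96)]
222 [(94, 46), (109, -66), (160, 38), (172, -42), (222, 90)]
232 [(94, 61), (109, -64), (204, 39), (211, -59), (222, 136), (225, -54)]
240 [(95, 60), (109, -60), (195, 34), (211, -56), (222, 136), (227, -68)]
[[201.4, 109.8], [248.8, 109.8], [257.1, 222.4], [215.4, 222.5]]
[[205.8, 109.3], [251.3, 109.3], [259.1, 218.3], [218.8, 218.4]]
```

```bash
python3 -m jog '[[0,0,0.31,0,-1,0,-1],[0,0,0,0,-1,0,-1],[0,0,0,0,-1,0,-1],[0,0,0,0,-0.5,1,-1],[0,0,0,0,0,1,-1]]' >/dev/null
python3 -m jog '[[0,0,0,0,0,1,-1],[0,0,0,0,0,1,-1],[0,0,0,0,0,0,-1],[0,0,0,0,0,0,-1]]' >/dev/null
python3 -c "
from h import *
plan(.5275,.2636,.0346,.857)"
```

```text
t 49.9 yaw 0.857 q6 1.06 tilt 0.002 turn units -0.00 (alt half-turn 36.00) shift units [-0.42 -0.02  2.92] pos [0.5362 0.2727 0.1223] F [ 0.4 -0.3 -2.8] op 0.0325
```

```bash
python3 -m jog '[[0,0,0,-0.42,-0.02,0.7,-1],[0,0,0,0,0,0.8,-1],[0,0,0,0,0,0.7,-1],[0,0,0,0,0,0,-1]]' |head -2
python3 -m jog '[[0,0,0,0,0,0.2,-1],[0,0,0,0,0,0.25,-1],[0,0,0,0,0,0.15,-1],[0,0,0,0,0,0,-1]]'
python3 -c "
from h import *
plan(.5275,.2636,.0336,.857)"
```

```text
t: 50.38
tool_pos: [0.5262, 0.263, 0.0535]
t: 50.88
tool_pos: [0.5268, 0.2631, 0.0361]
tool_rot: [-2.858, -1.304, 0.001]
contact_force: [0.2, -0.2, -2.8]
opening: 0.0326
grip_force: 61.4
t 50.9 yaw 0.856 q6 1.05 tilt 0.001 turn units -0.01 (alt half-turn 35.99) shift units [0.03 0.01 0.08] pos [0.5268 0.2631 0.0361] F [ 0.2 -0.2 -2.8] op 0.0326
```

```bash
python3 -m jog '[[0,0,0,0.03,0.01,0.08,-1],[0,0,0,0,0,0,-1]]' | tail -4
python3 -m jog '[[0,0,0,0,0,0,1],[0,0,0,0,0,0,1],[0,0,0,0,0,0,1]]' >/dev/null
python3 -m jog '[[0,0,0,0,0,-1,1],[0,0,0,0,0,-1,1],[0,0,0,0,0,-1,1],[0,0,0,0,0,-1,1],[0,0,0,0,0,-1,1]]' >/dev/null
python3 -m jog '[[0,0,0,0,1,-1,1],[0,0,0,0,1,-1,1],[0,0,0,0,1,-0.3,1],[0,0,0,0,1,0,1],[0,0,0,0,1,0,1]]' >/dev/null
python3 -m jog '[[0,0,0,0,0,0,1],[0,0,0,0,0,0,1]]' >/dev/null
cat > e.py <<'E'
from h import *
import sys
d=load(sys.argv[1]);h=cv2.cvtColor(d['img'],cv2.COLOR_RGB2HSV)[...,2].astype(int)
s=dict(parallel=(.592,.1835,.89,.044),vee=(.6482,.097,.889,.066),step=(.5346,.2718,.857,.054),plain=(.4777,.3609,.88,.08))
def edge(p,n):  # strongest gradient along n within +-10px
    t=np.arange(-10,10.01,.5); v=cv2.remap(h.astype(np.float32),(p[0]+t*n[0]).astype(np.float32)[None],(p[1]+t*n[1]).astype(np.float32)[None],cv2.INTER_LINEAR)[0]
    g=np.abs(v[4:]-v[:-4])*np.exp(-(t[2:-2]/7)**2); i=g.argmax(); return t[2:-2][i],int(v[i+4]-v[i])
def cor(x,y,yaw,L,W,z):
    c,s=np.cos(yaw),np.sin(yaw); return [(x+c*a*L/2-s*b*W/2,y+s*a*L/2+c*b*W/2,z) for a,b in((1,1),(1,-1),(-1,-1),(-1,1))]
for k in sys.argv[2:]:
    x,y,yaw,W=s[k]
    for z in(.024,.01):
        q=proj(d,cor(x,y,yaw,.14,W,z)); print(k,z,q.round(0).tolist())
        for i,nm in enumerate(('card end','right(+ty)','near end','left')):
            a,b=q[i],q[(i+1)%4]; n=np.array([b[1]-a[1],a[0]-b[0]]); n/=np.linalg.norm(n) # outward?
            print('  ',nm,'n',n.round(1),[edge(a+(b-a)*f,n) for f in(.2,.4,.6,.8)])
    print('mm/px',140/np.linalg.norm(q[1]-q[2]))
E
python3 -c "
from h import *
d=snap('wrist','w13');plan(.4405,.0654,.25,-.148)"; python3 e.py w13 parallel vee; python3 slots.py w13 parallel vee
```

```text
tool_rot: [2.858, 1.304, 0.0]
contact_force: [0.3, 0.1, -3.9]
opening: 0.0329
grip_force: 61.4
t 53.0 yaw 0.857 q6 0.85 tilt 0.000 turn units 11.52 (alt half-turn -24.48) shift units [-6.11  4.3   0.11] pos [0.6407 0.166  0.2532] F [ 1.1  0.4 -0.3] op 0.0853
parallel 0.024 [[258.0, 127.0], [294.0, 126.0], [300.0, 231.0], [268.0, 232.0]]
   card end n [-0. -1.] [(np.float64(0.5), 53), (np.float64(0.0), 49), (np.float64(1.0), 88), (np.float64(0.5), 122)]
   right(+ty) n [ 1.  -0.1] [(np.float64(1.0), 52), (np.float64(1.0), 146), (np.float64(0.5), 133), (np.float64(0.5), 125)]
   near end n [0. 1.] [(np.float64(0.5), 129), (np.float64(0.5), 132), (np.float64(0.5), 132), (np.float64(0.0), 118)]
   left n [-1.   0.1] [(np.float64(0.5), 121), (np.float64(-0.5), 133), (np.float64(-0.5), 143), (np.float64(-0.5), 46)]
parallel 0.01 [[260.0, 126.0], [295.0, 125.0], [301.0, 227.0], [269.0, 228.0]]
   card end n [-0. -1.] [(np.float64(-0.5), 51), (np.float64(-0.5), 50), (np.float64(0.0), 104), (np.float64(0.0), 105)]
   right(+ty) n [ 1.  -0.1] [(np.float64(0.0), 117), (np.float64(0.0), 149), (n
[... 1296 characters left out ...]
 left n [-1.  0.] [(np.float64(1.5), 98), (np.float64(2.0), 85), (np.float64(1.5), 99), (np.float64(2.0), 91)]
mm/px 1.4278289400764121
slot parallel 105 (array([0.5924, 0.1838, 0.871 ]), np.float64(0.964), 3780) (array([0.5915, 0.183 , 0.8668, 0.044 ]), np.float64(0.97), 3780)
slot parallel 135 (array([0.604 , 0.2078, 0.9685]), np.float64(0.711), 5890) (array([0.608 , 0.2065, 0.8242, 0.0573]), np.float64(0.824), 5890)
slot vee 105 (array([0.6468, 0.0961, 0.885 ]), np.float64(0.973), 5192) (array([0.6465, 0.0958, 0.8939, 0.0652]), np.float64(0.981), 5192)
slot vee 135 (array([0.6472, 0.0959, 0.89  ]), np.float64(0.974), 5300) (array([0.6471, 0.0958, 0.8756, 0.0667]), np.float64(0.978), 5300)
```

```bash
python3 -m jog '[[0,0,1,0,0,0,1],[0,0,1,0,0,0,1],[0,0,1,0,0,0,1],[0,0,1,0,0,0,1],[0,0,1,0,0,0,1]]' >/dev/null
python3 -m jog '[[0,0,1,0,0,0,1],[0,0,1,0,0,0,1],[0,0,1,0,0,0,1],[0,0,1,0,0,0,1],[0,0,1,0,0,0,1]]' >/dev/null
python3 -m jog '[[0,0,1,0,0,0,1],[0,0,0.52,0,0,0,1],[0,0,0,-1,1,0,1],[0,0,0,-1,1,0,1],[0,0,0,-1,1,0,1]]' >/dev/null
python3 -m jog '[[0,0,0,-1,1,0,1],[0,0,0,-1,0.3,0,1],[0,0,0,-1,0,0,1],[0,0,0,0,0,0,1],[0,0,0,0,0,0,1]]' >/dev/null
python3 - <<'E'
from h import *
d=snap('wrist','w14')
for k,v in dict(vee=(.4405,.066),parallel=(.4479,-.065)).items():
    r=fit(d,k,v,*DIM[k],yaws=dict(vee=[-.15],parallel=[-.36])[k]); print(k,r)
    if k=='vee': plan(r[0][0],r[0][1],.0145,r[0][2])
E
```

```text
vee (array([ 0.4399,  0.0667, -0.1618]), np.float64(0.977), 2618)
t 55.6 yaw -0.148 q6 1.70 tilt 0.001 turn units 0.16 (alt half-turn -35.84) shift units [-0.16 -0.04  7.96] pos [0.4444 0.0649 0.2534] F [ 0.8 -0.9 -0.9] op 0.0854
parallel (array([ 0.4474, -0.0649, -0.3457]), np.float64(0.957), 3086)
```

```bash
python3 -m jog '[[0,0,0.1,-0.15,-0.02,1,1],[0,0,0,0,0,1,1],[0,0,0,0,0,1,1],[0,0,0,0,0,1,1],[0,0,0,0,0,1,1]]' >/dev/null
python3 -m jog '[[0,0,0,0,0,1,1],[0,0,0,0,0,1,1],[0,0,0,0,0,0.6,1],[0,0,0,0,0,0.35,1],[0,0,0,0,0,0,1]]' |head -2
python3 -m jog '[[0,0,0,0,0,0,-1],[0,0,0,0,0,0,-1],[0,0,0,0,0,0,-1],[0,0,0,0,0,0,-1],[0,0,0,0,0,0,-1]]' 60
python3 -m jog '[[0,0,0,0,0,0,-1],[0,0,0,0,0,0,-1]]' | head -3
python3 -m jog '[[0,0,0,0,0,-0.5,-1],[0,0,0,0,0,-1,-1],[0,0,0,0,0,-1,-1],[0,0,0,0,0,-1,-1],[0,0,-1,0,0,-1,-1]]' >/dev/null
python3 -m jog '[[0,0,-1,0,0,-1,-1],[0,0,-1,0,0,-1,-1],[0,0,-1,0,0,0,-1],[0,0,-1,0,0,0,-1],[0,0,-1,0,0,0,-1]]' >/dev/null
python3 -m jog '[[0,0,-1,0,0,0,-1],[0,0,-1,0,0,0,-1],[0,0,-1,0,0,0,-1],[0,0,-1,0,0,0,-1],[0,0,-1,0,0,0,-1]]' >/dev/null
python3 -m jog '[[0,0,-1,0,0,0,-1],[0,0,0,0,0,0,-1],[0,0,0,0,0,0,-1]]'
python3 -c "
from h import *
plan(.6476,.0967,.12,.889)"
```

```text
t: 56.85
tool_pos: [0.4395, 0.0659, 0.0141]
t: 57.48
tool_pos: [0.4408, 0.0659, 0.0159]
tool_rot: [-3.131, 0.247, -0.003]
contact_force: [-0.0, 0.9, 5.7]
opening: 0.0447
grip_force: 64.8
t: 57.72
tool_pos: [0.4408, 0.0659, 0.0159]
tool_rot: [-3.131, 0.248, -0.003]
t: 59.98
tool_pos: [0.4391, 0.0658, 0.2091]
tool_rot: [-2.836, -1.35, 0.002]
contact_force: [-0.7, 0.7, -4.2]
opening: 0.045
grip_force: 63.7
t 60.0 yaw 0.888 q6 0.66 tilt 0.001 turn units -0.01 (alt half-turn 35.99) shift units [5.18 4.75 2.97] pos [0.4391 0.0658 0.2091] F [-0.7  0.7 -4.2] op 0.0450
```

```bash
python3 -m jog '[[0,0,0,1,1,0,-1],[0,0,0,1,1,0,-1],[0,0,0,1,1,0,-1],[0,0,0,1,1,0,-1],[0,0,0,1,0.75,0,-1]]' >/dev/null
python3 -m jog '[[0,0,0,0.18,0,1,-1],[0,0,0,0,0,1,-1],[0,0,0,0,0,0.9,-1],[0,0,0,0,0,0,-1],[0,0,0,0,0,0,-1]]' >/dev/null
python3 -c "
from h import *
plan(.6479,.0971,.0335,.889)"
```

```text
t 61.2 yaw 0.889 q6 0.72 tilt 0.001 turn units 0.00 (alt half-turn -36.00) shift units [-0.01 -0.03  3.01] pos [0.6489 0.0968 0.1238] F [ 0.8  0.4 -4.6] op 0.0446
```

```bash
python3 -m jog '[[0,0,0,-0.01,-0.03,0.7,-1],[0,0,0,0,0,0.8,-1],[0,0,0,0,0,0.8,-1],[0,0,0,0,0,0,-1]]' |head -2
python3 -m jog '[[0,0,0,0,0,0.2,-1],[0,0,0,0,0,0.25,-1],[0,0,0,0,0,0.15,-1],[0,0,0,0,0,0,-1]]'
python3 -m jog '[[0,0,0,0,0,0.06,-1],[0,0,0,0,0,0,-1]]'
```

```text
t: 61.72
tool_pos: [0.645, 0.097, 0.0506]
t: 62.22
tool_pos: [0.647, 0.0971, 0.0353]
tool_rot: [-2.836, -1.351, 0.001]
contact_force: [0.8, -0.3, -5.8]
opening: 0.045
grip_force: 63.7
t: 62.48
tool_pos: [0.6474, 0.0971, 0.034]
tool_rot: [2.836, 1.352, 0.0]
contact_force: [-0.4, 0.4, -5.3]
opening: 0.045
grip_force: 63.7
```

```bash
python3 -m jog '[[0,0,0,0,0,0.03,-1],[0,0,0,0,0,0,1],[0,0,0,0,0,0,1],[0,0,0,0,0,0,1]]' >/dev/null
python3 -m jog '[[0,0,0,0,0,-1,1],[0,0,0,0,0,-1,1],[0,0,0,0,0,-1,1],[0,0,0,0,0,-1,1],[0,0,0,0,0,-1,1]]' >/dev/null
python3 -m jog '[[0,0,1,0,0,-1,1],[0,0,1,0,0,-1,1],[0,0,1,0,0,-0.3,1],[0,0,1,0,0,0,1],[0,0,1,0,0,0,1]]' >/dev/null
python3 -m jog '[[0,0,1,0,0,0,1],[0,0,1,0,0,0,1],[0,0,1,0,0,0,1],[0,0,1,0,0,0,1],[0,0,1,0,0,0,1]]' >/dev/null
python3 -m jog '[[0,0,1,0,0,0,1],[0,0,1,0,0,0,1],[0,0,1,0,0,0,1],[0,0,1,0,0,0,1],[0,0,0.25,0,0,0,1]]' >/dev/null
python3 -c "
from h import *
plan(.4474,-.065,.25,-.355)"
```

```text
t 65.5 yaw -0.354 q6 1.96 tilt 0.001 turn units 0.01 (alt half-turn -35.99) shift units [-4.37  7.39  0.08] pos [0.6475 0.0972 0.2524] F [-0.2 -0.3  0.5] op 0.0854
```

```bash
python3 -m jog '[[0,0,0,-0.6,1,0,1],[0,0,0,-0.6,1,0,1],[0,0,0,-0.6,1,0,1],[0,0,0,-0.6,1,0,1],[0,0,0,-0.6,1,0,1]]' >/dev/null
python3 -m jog '[[0,0,0,-0.6,1,0,1],[0,0,0,-0.6,1,0,1],[0,0,0,-0.17,0.39,0,1],[0,0,0,0,0,0,1],[0,0,0,0,0,0,1]]' >/dev/null
python3 - <<'E'
from h import *
d=snap('wrist','w15')
r=fit(d,'parallel',(.4474,-.065),*DIM['parallel'],yaws=[-.36]); print(r); plan(r[0][0],r[0][1],.0145,r[0][2])
r=fit(d,'parallel',(.4474,-.065),*DIM['parallel'],yaws=[-.36],sat=60); print(r)
E
```

```text
(array([ 0.4477, -0.064 , -0.3428]), np.float64(0.971), 1992)
t 66.8 yaw -0.353 q6 1.62 tilt 0.000 turn units -0.12 (alt half-turn 35.88) shift units [-0.02 -0.02  7.92] pos [ 0.4482 -0.0649  0.252 ] F [ 0.5 -0.4 -0.4] op 0.0853
(array([ 0.4466, -0.0636, -0.3416]), np.float64(0.967), 1967)
```

```bash
python3 -m jog '[[0,0,-0.1,-0.02,-0.02,1,1],[0,0,0,0,0,1,1],[0,0,0,0,0,1,1],[0,0,0,0,0,1,1],[0,0,0,0,0,1,1]]' >/dev/null
python3 -m jog '[[0,0,0,0,0,1,1],[0,0,0,0,0,1,1],[0,0,0,0,0,0.6,1],[0,0,0,0,0,0.3,1],[0,0,0,0,0,0,1]]' |head -2
python3 -m jog '[[0,0,0,0,0,0,-1],[0,0,0,0,0,0,-1],[0,0,0,0,0,0,-1],[0,0,0,0,0,0,-1],[0,0,0,0,0,0,-1]]' 60
python3 -m jog '[[0,0,0,0,0,0,-1],[0,0,0,0,0,0,-1]]' | head -3
python3 -m jog '[[0,0,0,0,0,-0.5,-1],[0,0,0,0,0,-1,-1],[0,0,0,0,0,-1,-1],[0,0,0,0,0,-1,-1],[0,0,-1,0,0,-1,-1]]' >/dev/null
python3 -m jog '[[0,0,-1,0,0,-1,-1],[0,0,-1,0,0,-1,-1],[0,0,-1,0,0,0,-1],[0,0,-1,0,0,0,-1],[0,0,-1,0,0,0,-1]]' >/dev/null
python3 -m jog '[[0,0,-1,0,0,0,-1],[0,0,-1,0,0,0,-1],[0,0,-1,0,0,0,-1],[0,0,-1,0,0,0,-1],[0,0,-1,0,0,0,-1]]' >/dev/null
python3 -m jog '[[0,0,-1,0,0,0,-1],[0,0,-1,0,0,0,-1],[0,0,-1,0,0,0,-1],[0,0,0,0,0,0,-1],[0,0,0,0,0,0,-1]]'
python3 -c "
from h import *
plan(.592,.1835,.12,.878)"
```

```text
t: 68.03
tool_pos: [0.4472, -0.0642, 0.0146]
t: 68.65
tool_pos: [0.4478, -0.0647, 0.0157]
tool_rot: [-3.095, 0.54, -0.002]
contact_force: [-1.3, 1.8, 4.4]
opening: 0.0226
grip_force: 61.2
t: 68.9
tool_pos: [0.4477, -0.0647, 0.0157]
tool_rot: [-3.095, 0.54, -0.001]
t: 71.4
tool_pos: [0.4464, -0.0644, 0.209]
tool_rot: [-2.844, -1.331, 0.002]
contact_force: [0.5, 0.7, -8.0]
opening: 0.023
grip_force: 60.0
t 71.4 yaw 0.875 q6 0.39 tilt 0.002 turn units -0.03 (alt half-turn 35.97) shift units [ 9.46 -1.54  2.97] pos [ 0.4464 -0.0644  0.209 ] F [ 0.5  0.7 -8. ] op 0.0230
```

```bash
python3 -m jog '[[0,0,-0.03,1,-0.3,0,-1],[0,0,0,1,-0.3,0,-1],[0,0,0,1,-0.3,0,-1],[0,0,0,1,-0.3,0,-1],[0,0,0,1,-0.3,0,-1]]' >/dev/null
python3 -m jog '[[0,0,0,1,0,0,-1],[0,0,0,1,0,0,-1],[0,0,0,1,0,0,-1],[0,0,0,1,0,0,-1],[0,0,0,0.46,0,0,-1]]' >/dev/null
python3 -m jog '[[0,0,0,0,0,1,-1],[0,0,0,0,0,1,-1],[0,0,0,0,0,0.9,-1],[0,0,0,0,0,0,-1],[0,0,0,0,0,0,-1]]' >/dev/null
python3 -c "
from h import *
plan(.5921,.1836,.0335,.878)"
```

```text
t 73.3 yaw 0.879 q6 0.87 tilt 0.001 turn units 0.01 (alt half-turn -35.99) shift units [-0.02 -0.08  3.02] pos [0.5943 0.1825 0.1242] F [ 0.4 -0.9 -8.2] op 0.0230
```

```bash
python3 -m jog '[[0,0,0,-0.02,-0.08,0.7,-1],[0,0,0,0,0,0.8,-1],[0,0,0,0,0,0.8,-1],[0,0,0,0,0,0,-1]]' |head -2
python3 -m jog '[[0,0,0,0,0,0.2,-1],[0,0,0,0,0,0.25,-1],[0,0,0,0,0,0.15,-1],[0,0,0,0,0,0,-1]]'
python3 -m jog '[[0,0,0,0,0,0.06,-1],[0,0,0,0,0,0,-1]]'
```

```text
t: 73.78
tool_pos: [0.5889, 0.1833, 0.0509]
t: 74.28
tool_pos: [0.5911, 0.1837, 0.0356]
tool_rot: [-2.843, -1.337, 0.001]
contact_force: [-0.0, 0.3, -7.2]
opening: 0.0229
grip_force: 60.4
t: 74.53
tool_pos: [0.5915, 0.1837, 0.0343]
tool_rot: [2.843, 1.337, 0.0]
contact_force: [0.9, 1.0, -7.3]
opening: 0.0231
grip_force: 60.4
```

```bash
python3 -m jog '[[0,0,0,0,0,0.04,-1],[0,0,0,0,0,0,1],[0,0,0,0,0,0,1],[0,0,0,0,0,0,1]]' >/dev/null
python3 -m jog '[[0,0,0,0,0,-1,1],[0,0,0,0,0,-1,1],[0,0,0,0,0,-1,1],[0,0,0,0,0,-1,1],[0,0,0,0,0,-1,1]]' >/dev/null
python3 -m jog '[[0,0,0,0,-1,-1,1],[0,0,0,0,-1,-1,1],[0,0,0,0,0,-1,1],[0,0,0,0,0,-1,1],[0,0,0,0,0,0,1]]' >/dev/null
python3 -m jog '[[0,0,0,0,0,0,1],[0,0,0,0,0,0,1]]'
python3 - <<'E'
from h import *
d=snap('wrist','w16')
t=snap('top','t16'); s=snap('scene','s16')
a=cv2.resize(d['img'][60:280,60:560,::-1],(800,352)); b=cv2.resize(t['img'][130:280,160:480,::-1],(400,188)); c=cv2.resize(s['img'][170:300,140:460,::-1],(400,188))
cv2.imwrite('pics/f.png',np.vstack([a,np.hstack([b,c])]))
E
```

```text
t: 76.53
tool_pos: [0.5446, 0.2217, 0.301]
tool_rot: [-2.843, -1.336, 0.005]
contact_force: [-0.2, -0.2, -1.1]
opening: 0.0854
grip_force: 0.0
```

View pics/f.png

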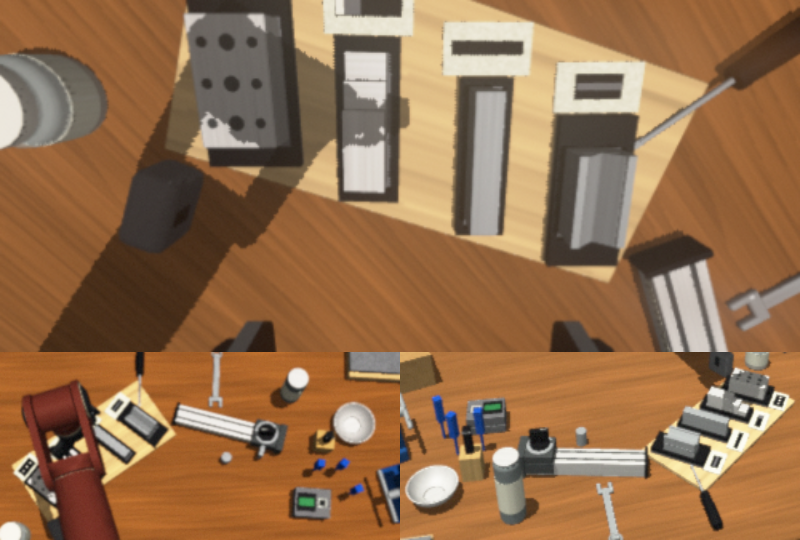

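```bash
python3 - <<'E'
from h import *
d=load('w16')
s=dict(plain=(.4777,.3609,.88),step=(.5346,.2718,.857),parallel=(.592,.1835,.878),vee=(.6476,.0967,.889))
for k,(x,y,w) in s.items():
    for z in(.056,):
        P=hullpts('b',x,y,w,*DIM[k],z-.04,z)[[2,3,6,7]]; print(k,((proj(d,P)-60)*1.6).round(0).tolist())
E
```

```text
plain [[277.0, 150.0], [203.0, 150.0], [264.0, 15.0], [182.0, 15.0]]
step [[385.0, 195.0], [344.0, 194.0], [385.0, 55.0], [340.0, 54.0]]
parallel [[498.0, 235.0], [470.0, 235.0], [507.0, 91.0], [476.0, 91.0]]
vee [[624.0, 247.0], [570.0, 248.0], [637.0, 156.0], [580.0, 156.0]]
```

```bash
python3 -c "
from station import finish_job
print(finish_job())"
```

```text
the job is handed in; nothing more can be done
None
```

I handed the job in at about 77 s. The carriage is home and locked, the zero button was pressed and held with the stylus, the stylus is back upright in its holder, and all four blocks lie in their own slots. A final picture checked the slots and shows the other things in place, but I have not seen the judge's result.

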